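Close down the print-finishing bench

ROBOT

A 7-joint arm with a two-finger parallel gripper is mounted at the origin on the work surface. World frame = base frame: x ahead of the robot, y to its left, z up, the work surface at z = 0. Lengths are in m, angles in rad, forces in N, time in s.
With the tool pointing down it reaches from about 0.4 to 0.85 m from the base axis. Payload 10.4 kg.
Tool frame: the origin (TCP) lies where the fingers leave the gripper's body, on its centre line; the fingertips stand 70 mm ahead of it and the grasp point (between the pads) lies r.grip_depth ahead of it (r.grip_depth is the distance from the TCP to the grasp point, in m); z points along the fingers, y is the direction in which the jaws open and shut (so a half turn about z gives the same grasp; the last joint's range is limited). The gripper opens to 87 mm and grips with 3 to 60 N. Pads are 19 mm wide; open, the fingers measure 117 mm over their backs; the gripper's body (75 mm by 190 mm) begins 51 mm behind the grasp point.
Start: joints at [-1.309, 0.332, -0.065, 1.46, 0.022, 1.35, -0.088], TCP at [0.176, 0.6, 0.292] pointing down, gripper open.
Joint ranges: [-2.6, 2.6], [-0.5, 2.12], [-1.47, 1.34], [0.16, 2.42], [-1.27, 4.41], [0.06, 2.06], [-2.6, 2.6]. Speed limits (rad/s): [2.22, 2.22, 2.79, 2.79, 3.14, 3.14, 3.14].

INTERFACE

Orientations are given as a unit quaternion [x, y, z, w].
In Python, from bench import monitor, viewer, workorder, nets, r gives the robot as it stands.
- The arm moves only by the tool drive_tool, never from a script. Its argument "plan" is a list of rows, each an object of numbers: "rx", "ry", "rz": the turn, a rotation vector about the tool's x, y, z in units of 360 degrees (1.0 is 360 degrees); "x", "y", "z": the shift along the tool's x, y, z in units of 1000 mm (1.0 is 1000 mm); "fingers": the opening, from 0 (shut) to 1 (fully open). In form: [{"rx": .., "ry": .., "rz": .., "x": .., "y": .., "z": .., "fingers": ..}, ...]. A call has 1 to 12 rows; each row is the pose to reach, as a shift and turn from the pose commanded when the call began, along the tool's axes at that moment, turning the shorter way round; what a row does not reach only later rows make up. A row lasts 1/8 s, in which the tool goes at most 62.5 mm and 10.7 degrees, less where a joint would pass 70% of its speed; a pose out of reach is approached as far as the arm can. A call with a number of a shift or a turn outside -1 to 1 is refused whole. A call with a gripper value outside its range is refused whole. The fingers move at their own pace and stop on an object; "squeeze" is the grip in N (left out, the last holds). Time passes only in rows, so rows that repeat a pose let the fingers close. It gives the time, the measured TCP pose, the force and the opening at its end, in the units of the state.
- monitor.read_state(): the state, without advancing time (a new reading comes with each control period).
- viewer.camera(name): name is "scene" or "side" or "wrist"; returns a dict with "color" (480x640x3 uint8, red, green, blue), "depth" (480x640 float32, m along the optical axis (not along the pixel's ray), 0 where there is no reading), "camera_matrix" (3x3 intrinsics, pixels), "xyz" and "rotation" of the camera in the world. Camera axes: x right, y down, z forward; pixel columns grow to the right and rows downward; lengths in m; the calibration is good to about 2 mm. A picture is of the moment at which its call begins.
- workorder.close_job(): hands the job in, once; it reports no verdict.
Trained networks look in the newest picture that a camera, given by its name, has taken for a name from the list of things; names that differ only in an ending like _2 or _b are one class to them, and where a whole thing is asked for, a point or a joint stands for the part that bears it (a point fixed in the world has none). Each returns a list of dicts, best first, with "confidence" (0 to 1); they miss things now and then, are a little off and sometimes report something else, mostly with a low value. They report only what shows in the picture. A call takes as long as a camera call.
- nets.find_in(label, camera): "centre" ([x, y, z] in m, in world coordinates, good to about 4 mm: the middle of the surface that is visible of it).
- nets.regions_of(label, camera): "region" (480x640 bool, what is visible of it).
The state is a dict: "time": time; "joint_positions": joint angles; "joint_vel": joint speeds; "joint_torque": joint torques, N m; "ee_pos": TCP position; "eef_rot": TCP orientation; "ft_force": force on the tool from outside, world axes, zero at the start; "torque": the same for the moment, N m; "width": finger opening in m.
Only numpy, scipy, OpenCV 4.12 (cv2) and the standard library are available. Lean on these libraries where they do the work, as an engineer would, in place of code of your own. Each camera call takes 0.05 s, during which the arm holds its last target.

TASK

Close down the print-finishing bench: first put the loose lid on the wash tub so that it sits fully seated and level. Then post every failed print (grey slab with broken stubs) through the sprung flap of the scrap box so that it drops inside and the flap shuts behind it, and lay the scraper and the brush flat in the tool tray, one in each compartment, with their handles towards the tray's open end. Leave everything else on the bench where it is.

Things in the scene. Friction and masses are not known exactly. Their poses are not given: they have to be found in the camera images.
- print1_mid (a point): centre (half-way up) of failed print 1: a smooth grey plastic slab 90 x 36 x 16 mm (x along its length, z up) with thin broken support stubs up to 10 mm long on its top; about 0.07 kg, starts flat on the bench. From 2 to 4 of the four failed prints are there in a run.
- print2_mid (a point): centre (half-way up) of failed print 2: a smooth grey plastic slab 90 x 36 x 16 mm (x along its length, z up) with thin broken support stubs up to 10 mm long on its top; about 0.07 kg, starts flat on the bench. From 2 to 4 of the four failed prints are there in a run.
- print3_mid (a point): centre (half-way up) of failed print 3: a smooth grey plastic slab 90 x 36 x 16 mm (x along its length, z up) with thin broken support stubs up to 10 mm long on its top; about 0.07 kg, starts flat on the bench. From 2 to 4 of the four failed prints are there in a run.
- print4_mid (a point): centre (half-way up) of failed print 4: a smooth grey plastic slab 90 x 36 x 16 mm (x along its length, z up) with thin broken support stubs up to 10 mm long on its top; about 0.07 kg, starts flat on the bench. From 2 to 4 of the four failed prints are there in a run.
- scrap_box: fixed scrap box at the left: amber see-through hood, closed roof (top z = 230 mm, from x = 48), clear side walls 224 mm high from x = 0 to 260, sprung flap in front of a steel deck. Origin on the bench below the middle of the sill; +x is the level way in, from the deck through the flap; z up. Inside, a drop behind the sill to a steep chute (z = 55 at x = 0 to the floor at x = 60); back wall at x = 254 mm
- sill (a point): middle of the scrap box's sill, 160 mm above the bench: the deck's inner edge, where the flap's lower edge rests. Axes as the box. Deck top level with it, x = -140 to 0 mm, 180 mm wide; opening 168 mm wide. Fingers pointing down can go 30 mm past the sill under the roof's edge. A slab with its middle past the sill tips in, or needs a push at its tail
- flap_hinge (a point): middle of the flap's hinge line: 46 mm inward of the sill and 56 mm above it, so the shut flap leans inward at the top
- flap (a joint): steel flap of the scrap box, 158 mm wide, 70 mm long, hinged along its upper edge; 0 = shut, grows as it swings inward (up to 2.1 rad). A weak spring shuts it: about 0.5 N at its lower edge to start it, under 2 N fully open. The whole box is polished: friction about 0.2
- tub_rim (a point): centre of the mouth, at rim height (55 mm above the bench), of the open round steel wash tub, fixed; outside 128 mm across at the rim, inside 118 mm
- lid_mid (a point): middle of the loose tub lid (z up), 26 mm above its underside: a steel disc 140 mm across and 5 mm thick (12 to 17 mm above the underside), a grey plug below it 102 mm across and 12 mm deep going inside the tub; on top a black round knob 28 mm across, 34 mm high (17 to 51 mm above the underside). Starts flat on its plug on the bench. Seated, this point is 14 mm above tub_rim
- tray: flat grey tool tray, fixed at the right; origin under its centre, x along its 190 mm length, 168 mm wide, floor 4 mm thick. Walls 18 mm high along both sides, down the middle (4 mm thick) and across the +x end; the -x end is open. Two lengthwise compartments, each 78 mm wide, middles at y = +41 and y = -41 mm
- scraper_mid (a point): grip point of the scraper, half-way up its handle (12 mm above its underside): wooden handle 24 x 24 mm, 100 mm long, flat steel blade 54 mm wide and 4 mm thick; 160 mm long in all, from 70 mm behind this point (handle end) to 90 mm ahead (blade edge). x points to the blade, z up; about 0.09 kg, balance near this point
- scraper_tip (a point): middle of the scraper's blade edge
- brush_mid (a point): grip point of the brush, half-way up its handle (11 mm above its underside): pale wooden handle 22 x 22 mm, 100 mm long, with a head 36 mm wide (ferrule and stiff bristle block); 154 mm long in all, from 70 mm behind this point (handle end) to 84 mm ahead (bristle end). x points to the bristles, z up; about 0.07 kg
- brush_tip (a point): end of the brush's bristles
- stock_bin: open blue bin, 140 x 100 x 70 mm, fixed on the bench at the far left; origin under its centre
- good_gear: finished print: white plastic disc, 34 mm across, 22 mm high, standing among the work; origin under its centre. To be left alone.
- mouse: black computer mouse, 100 x 58 x 30 mm, at the far side of the bench; origin under its centre. To be left alone.
- spray: white plastic bottle, 68 mm across, 170 mm high, at the far side; origin under its centre. To be left alone.
- jar: closed glass jar, 70 mm across, 80 mm high, at the far right; origin under its centre. To be left alone.
- mug: white mug, 80 mm across, 95 mm high, at the far right; origin under its centre. To be left alone.
- hexkey: dark steel hex key, 105 mm long, 7 mm thick, lying between scrap box and stock bin; origin under the middle of its long arm. To be left alone.

How it is judged:
By the outcome, as a careful person would: the job done as asked, in the order asked, and still so for the second after the job is handed in, with the robot touching nothing.
Of print1, print2, print3, print4 only 2 to 4 are there at a start; the rules pass over those that are not, and their reading is None.
At some moment in a run one of print1, print2, print3, print4, scraper, brush may be knocked a few centimetres aside while the robot is not near it.
It also fails if it takes over 210 s, if anything falls off the work surface, if the arm or the gripper's body presses on something with over 40 N, if the wrist force passes 120 N, or if a joint passes its speed limit or range.

## Working session

There is one attempt and no reset: what is moved stays moved. The work goes in short steps, Python scripts to look and compute and a tool call to move; the robot and the scene stay as the last step left them, time stands still between calls to the robot, and variables do not carry over. Pictures are saved under pics/ and viewed, and the job is handed in when it is done.

Besides the shell and the picture viewer there is one more tool, called as name(argument=value, ...) on one line, values as JSON. drive_tool: Moves the arm, as the interface text tells. Its arguments: {"type":"object","properties":{"plan":{"type":"array","items":{"type":"object","properties":{"rx":{"type":"number","minimum":-1,"maximum":1},"ry":{"type":"number","minimum":-1,"maximum":1},"rz":{"type":"number","minimum":-1,"maximum":1},"x":{"type":"number","minimum":-1,"maximum":1},"y":{"type":"number","minimum":-1,"maximum":1},"z":{"type":"number","minimum":-1,"maximum":1},"fingers":{"type":"number"}}}},"squeeze":{"type":"number"}},"required":["plan"]}

```bash
mkdir -p pics; ls; cat > h.py <<'E'
import numpy as np,cv2
from scipy.spatial.transform import Rotation as R
from bench import monitor, viewer, workorder, nets, r
def st():
    s=monitor.read_state();print('t',round(s['time'],2),'p',np.round(s['ee_pos'],4),'q',np.round(s['eef_rot'],4),'F',np.round(s['ft_force'],1),'w',round(s['width'],4));return s
def cam(n,name):
    c=viewer.camera(n);cv2.imwrite('pics/'+name+'.png',c['color'][:,:,::-1]);return c
def cloud(c):
    K=np.array(c['camera_matrix']);d=c['depth'];v,u=np.mgrid[0:d.shape[0],0:d.shape[1]]
    P=np.stack([(u-K[0,2])/K[0,0]*d,(v-K[1,2])/K[1,1]*d,d],-1)
    Rm=np.array(c['rotation']); Rm=Rm if Rm.shape==(3,3) else R.from_quat(Rm).as_matrix()
    W=P@Rm.T+np.array(c['xyz']);W[d<=0]=np.nan;return W
def proj(c,p):
    K=np.array(c['camera_matrix']);Rm=np.array(c['rotation']);Rm=Rm if Rm.shape==(3,3) else R.from_quat(Rm).as_matrix()
    q=(np.array(p)-np.array(c['xyz']))@Rm;q=q@K.T;return q[:2]/q[2]
E
python3 - <<'E'
from h import *
s=st();print(r.grip_depth, s['joint_positions'])
for n in ['scene','side','wrist']:
    c=cam(n,n+'0');print(n,np.round(c['xyz'],3),np.round(c['rotation'],3),c['camera_matrix'])
E
```

```text
pics
t 0.0 p [0.1755 0.5995 0.2914] q [ 1.419e-01  9.899e-01 -7.000e-04 -1.000e-04] F [ 0.8 -0.6  0.2] w 0.0873
0.051 [-1.30862877  0.33284157 -0.06467147  1.46099467  0.0215929   1.34988531
 -0.08850149]
scene [1.583 0.574 0.92 ] [ 0.433  0.767 -0.413 -0.23 ] [[590.03025901   0.         301.89545871]
 [  0.         590.03025901 237.36194286]
 [  0.           0.           1.        ]]
side [0.403 0.673 0.701] [-0.128  0.888 -0.437  0.067] [[444.54527437   0.         321.70095563]
 [  0.         444.54527437 238.69598671]
 [  0.           0.           1.        ]]
wrist [0.101 0.623 0.384] [0.792 0.593 0.086 0.116] [[376.53105593   0.         324.06187082]
 [  0.         376.53105593 242.30539857]
 [  0.           0.           1.        ]]
```

View pics/scene0.png

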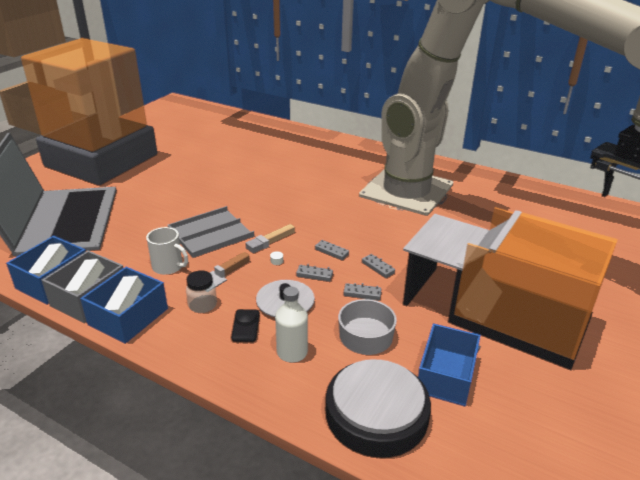

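View pics/side0.png

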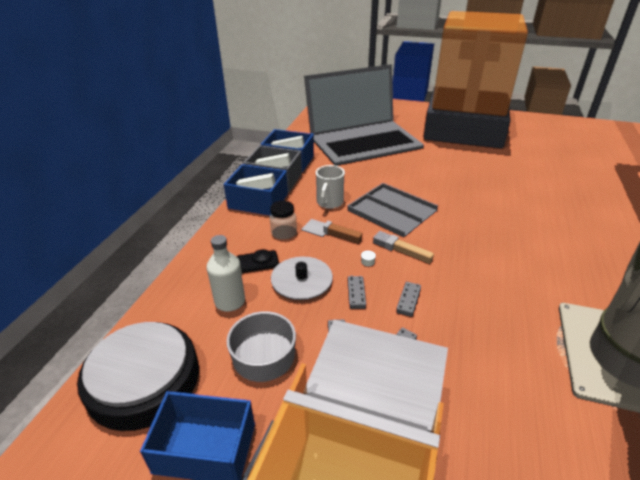

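View pics/wrist0.png

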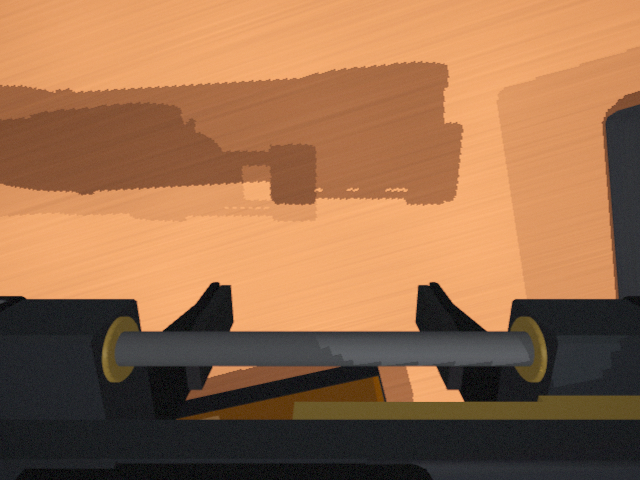

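The scene view shows four grey prints at about (332,249), (378,265), (315,272) and (362,291). The lid is at (287,297) and the tub at (367,325). The scraper is at (230,265), the brush at (272,238), the tray at (210,230) and the box at (530,270).

```bash
cat >> h.py <<'E'
def obb(W,m,zlo=None):
    P=W[m];P=P[~np.isnan(P[:,0])]
    if zlo is not None:P=P[P[:,2]>zlo]
    (cx,cy),(w,h),a=cv2.minAreaRect(P[:,:2].astype(np.float32)*1000)
    if w<h: w,h,a=h,w,a+90
    return dict(c=(round(cx),round(cy)),L=round(w),W=round(h),ang=round(a,1),z=np.round(np.percentile(P[:,2],[2,50,98])*1000),n=len(P),mean=np.round(P.mean(0)*1000))
E
python3 - <<'E'
from h import *
for n in ['scene','side']:
    c=cam(n,n+'1');W=cloud(c)
    for l in ['print1_mid','scrap_box','sill','flap','tub_rim','lid_mid','tray','scraper_mid','scraper_tip','brush_mid','brush_tip','good_gear','mouse','spray','jar','mug','hexkey','stock_bin']:
        try:
            f=nets.find_in(l,n);print(n,l,[(np.round(np.array(x['centre'])*1000),round(x['confidence'],2)) for x in f[:6]])
        except Exception as e: print(n,l,'ERR',e)
        try:
            for x in nets.regions_of(l,n)[:5]:
                if x['confidence']>.3: print('   ',round(x['confidence'],2),obb(W,np.array(x['region'])))
        except Exception as e: print(n,l,'ERR',e)
st()
E
```

```text
scene print1_mid [(array([432.,  99.,  15.]), 0.88)]
    0.94 {'c': (420, 101), 'L': 94, 'W': 59, 'ang': 66.8, 'z': array([ 2., 17., 25.]), 'n': 431, 'mean': array([432., 101.,  15.])}
scene scrap_box [(array([536., 452., 156.]), 0.61)]
    0.57 {'c': (247, 363), 'L': 594, 'W': 488, 'ang': 178.9, 'z': array([ 10., 162., 233.]), 'n': 21092, 'mean': array([500., 439., 152.])}
    0.32 {'c': (671, -227), 'L': 190, 'W': 76, 'ang': 8.8, 'z': array([ 2., 20., 31.]), 'n': 526, 'mean': array([ 639., -224.,   18.])}
scene sill [(array([535., 455., 159.]), 0.97), (array([ 522., -376.,    5.]), 0.45), (array([554., 116.,  14.]), 0.38)]
    0.59 {'c': (249, 408), 'L': 590, 'W': 403, 'ang': 177.8, 'z': array([ 10., 162., 233.]), 'n': 20977, 'mean': array([501., 439., 152.])}
scene flap [(array([425., 368., 192.]), 0.85), (array([659., 181.,  25.]), 0.29)]
scene tub_rim [(array([659., 181.,  24.]), 0.96), (array([ 715., -358.,   64.]), 0.19)]
    0.71 {'c': (639, 172), 'L': 199, 'W': 134, 'ang': 26.9, 'z': array([ 3., 26., 58.]), 'n': 2689, 'mean': array([667., 182.,  28.])}
scene lid_mid [(array(
[... 7505 characters left out ...]
6., -362.,   60.])}
side hexkey [(array([ 467., -201.,   19.]), 0.7), (array([604., 372.,  10.]), 0.53)]
    0.61 {'c': (591, 399), 'L': 146, 'W': 49, 'ang': 118.5, 'z': array([  2.,   8., 112.]), 'n': 178, 'mean': array([606., 374.,  13.])}
side stock_bin [(array([698., 378.,  28.]), 0.81), (array([425., -26.,  23.]), 0.55)]
    0.8 {'c': (711, 364), 'L': 176, 'W': 145, 'ang': 10.3, 'z': array([ 4., 29., 72.]), 'n': 8306, 'mean': array([696., 381.,  32.])}
    0.63 {'c': (415, 123), 'L': 164, 'W': 38, 'ang': 88.9, 'z': array([  1.,  17., 161.]), 'n': 151, 'mean': array([415.,  76.,  25.])}
t 3.85 p [0.1756 0.5999 0.2923] q [1.419e-01 9.899e-01 1.000e-04 0.000e+00] F [ 0.8 -0.1 -0.8] w 0.087
```

```bash
cat > fit.py <<'E'
from h import *
from scipy.optimize import least_squares
def circ(P):
    f=lambda p:np.hypot(P[:,0]-p[0],P[:,1]-p[1])-p[2]
    return np.round(least_squares(f,[*P[:,:2].mean(0),.06],loss='soft_l1',f_scale=.002).x*1000,1)
def box(W,x0,x1,y0,y1,z0,z1):
    P=W.reshape(-1,3);P=P[~np.isnan(P[:,0])]
    return P[(P[:,0]>x0)&(P[:,0]<x1)&(P[:,1]>y0)&(P[:,1]<y1)&(P[:,2]>z0)&(P[:,2]<z1)]
def rect(P):
    (cx,cy),(w,h),a=cv2.minAreaRect(P[:,:2].astype(np.float32)*1000)
    if w<h:w,h,a=h,w,a+90
    return (round(cx,1),round(cy,1)),round(w),round(h),round(a,1),len(P)
E
python3 - <<'E'
from fit import *
S={n:cloud(cam(n,n+'2')) for n in ['scene','side']}
np.savez('c0.npz',**S)
for n,W in S.items():
    print(n,'table',np.median(box(W,.45,.8,-.12,-.08,-.02,.01)[:,2]))
    P=box(W,.58,.76,.1,.27,.046,.062);print('rim',circ(P),len(P),np.median(P[:,2]))
    P=box(W,.58,.76,-.12,.05,.044,.06);print('knobtop',rect(P),circ(P), np.median(P[:,2]))
    P=box(W,.58,.76,-.12,.05,.012,.022);print('disc',rect(P))
    P=box(W,.2,.8,.1,.5,.155,.168);print('deck',rect(P))
    P=box(W,.2,.8,.1,.6,.222,.24);print('roof',rect(P))
    P=box(W,.38,.66,-.5,-.25,.012,.024);print('tray',rect(P))
    # clusters
    P=box(W,.35,.62,-.12,.2,.006,.03)
    g=np.zeros((400,400),np.uint8);ij=((P[:,:2]-[.3,-.2])*1000).astype(int);g[ij[:,0].clip(0,399),ij[:,1].clip(0,399)]=1
    g=cv2.morphologyEx(g,cv2.MORPH_CLOSE,np.ones((7,7)));k,lab=cv2.connectedComponents(g)
    for i in range(1,k):
        m=lab[ij[:,0].clip(0,399),ij[:,1].clip(0,399)]==i
        if m.sum()>60: 
            Q=P[m];print('cl',rect(Q),'top',rect(Q[Q[:,2]>.013]))
E
```

```text
scene table 0.002063371941022407
rim [672.7 184.2  60.9] 631 0.053824663640512305
knobtop ((667.4, -36.2), 25, 21, 161.6, 59) [668.9 -35.7   9.7] 0.05215270935102789
disc ((679.6, -33.9), 163, 138, 179.3, 1100)
deck ((444.8, 351.3), 304, 191, 87.7, 2997)
roof ((449.3, 469.8), 260, 190, 87.9, 5652)
tray ((524.8, -367.6), 213, 192, 64.5, 667)
cl ((427.3, 97.1), 94, 40, 71.1, 394) top ((427.2, 97.2), 94, 39, 71.1, 325)
cl ((427.0, -40.3), 92, 40, 87.3, 358) top ((427.1, -39.8), 91, 40, 87.0, 285)
cl ((542.3, -26.3), 90, 45, 107.6, 415) top ((542.1, -26.5), 90, 45, 108.3, 333)
cl ((545.7, 111.6), 90, 44, 108.3, 465) top ((544.4, 111.1), 90, 41, 108.1, 378)
cl ((609.0, -35.0), 97, 22, 89.9, 161) top ((609.0, -35.0), 97, 22, 89.9, 160)
cl ((614.4, 177.3), 45, 11, 90.1, 146) top ((614.4, 178.1), 44, 11, 90.1, 103)
side table 0.001279660532585991
rim [671.2 188.1  60.9] 867 0.054580557878758706
knobtop ((668.5, -29.0), 26, 26, 52.2, 99) [668.  -28.4   9.9] 0.051422283265623925
disc ((679.0, -30.3), 162, 140, 180.0, 1983)
deck ((442.6, 274.6), 180, 145, 177.7, 9994)
roof ((447.7, 420.2), 182, 155, 178.4, 12281)
tray ((519.0, -378.6), 193, 174, 154.4, 645)
cl ((414.3, 69.9), 36, 23, 160.9, 133) top ((414.5, 69.8), 35, 23, 160.9, 130)
cl ((425.5, -36.2), 92, 36, 85.4, 561) top ((425.6, -36.4), 91, 36, 85.8, 506)
cl ((538.5, -23.3), 91, 36, 106.8, 528) top ((538.5, -23.3), 91, 36, 106.2, 480)
cl ((609.0, -28.8), 98, 22, 89.9, 220) top ((609.0, -28.8), 98, 22, 89.9, 220)
```

```bash
python3 - <<'E'
import numpy as np,cv2
for n in ['scene','side']:
    g=cv2.imread(f'pics/{n}2.png'); 
    if n=='scene': g=cv2.resize(g[190:390,150:500],None,fx=2.25,fy=2.25,interpolation=cv2.INTER_CUBIC)
    else: g=cv2.resize(g[160:400,220:480],None,fx=2.5,fy=2.5,interpolation=cv2.INTER_CUBIC)
    cv2.imwrite(f'pics/{n}2z.png',g)
E
```

```text
(no output)
```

View pics/scene2z.png

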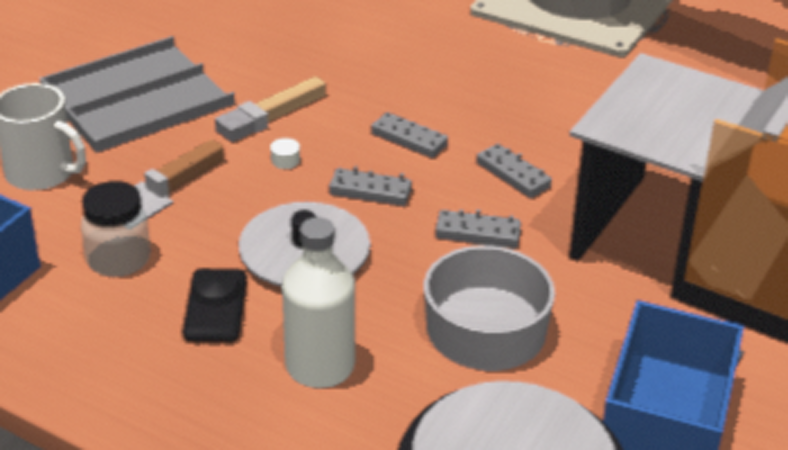

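View pics/side2z.png

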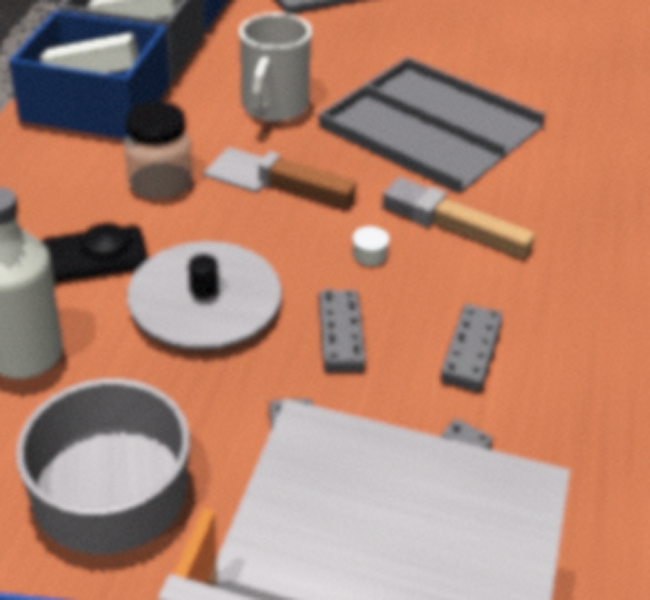

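```bash
cat >> h.py <<'E'
def Rd(a):  # tool down, tool x at angle a (deg)
    a=np.radians(a);x=np.array([np.cos(a),np.sin(a),0]);z=np.array([0,0,-1.]);return np.stack([x,np.cross(z,x),z],1)
def go(p,a,s=None,tilt=None):
    s=s or monitor.read_state();R0=R.from_quat(s['eef_rot']).as_matrix();p0=np.array(s['ee_pos'])
    Rt=Rd(a); d=R0.T@(np.array(p)-p0); rv=R.from_matrix(R0.T@Rt).as_rotvec()/2/np.pi
    cur=np.degrees(np.arctan2(R0[1,0],R0[0,0]))
    print('cur yaw',round(cur,1),'-> shift',np.round(d,4),'turn',np.round(rv,4),'rows',round(max(np.linalg.norm(d)/.0625,np.linalg.norm(rv)*360/10.7),1))
E
python3 - <<'E'
from h import *
s=st();c=viewer.camera('wrist')
R0=R.from_quat(s['eef_rot']).as_matrix();Rc=R.from_quat(c['rotation']).as_matrix()
print('cam in tool',R0.T@(np.array(c['xyz'])-s['ee_pos']),'axis',R0.T@Rc[:,2],'right',R0.T@Rc[:,0])
go([s['ee_pos'][0],s['ee_pos'][1],.42],90)
go([.668,-.06,.32],90)
E
```

```text
t 3.95 p [0.1756 0.5998 0.2923] q [ 0.1419  0.9899  0.     -0.    ] F [ 0.2 -0.5  0.6] w 0.0869
cam in tool [ 0.07852394  0.0011727  -0.0920528 ] axis [-2.85251843e-01  1.76252315e-04  9.58452584e-01] right [-5.81693015e-04  9.99999767e-01 -3.57014301e-04]
cur yaw 163.7 -> shift [ 0.      0.     -0.1277] turn [ 0.     -0.      0.2047] rows 6.9
cur yaw 163.7 -> shift [-0.658  -0.4949 -0.0278] turn [ 0.     -0.      0.2047] rows 13.2
```

drive_tool(plan=[{"z": -0.0625},{"z": -0.128},{"x": -0.2,"y": -0.15,"z": -0.128,"rz": 0.06},{"x": -0.4,"y": -0.3,"z": -0.128,"rz": 0.12},{"x": -0.658,"y": -0.495,"z": -0.128,"rz": 0.2047},{"x": -0.658,"y": -0.495,"z": -0.128,"rz": 0.2047},{"x": -0.658,"y": -0.495,"z": -0.128,"rz": 0.2047},{"x": -0.658,"y": -0.495,"z": -0.128,"rz": 0.2047},{"x": -0.658,"y": -0.495,"z": -0.128,"rz": 0.2047},{"x": -0.658,"y": -0.495,"z": -0.128,"rz": 0.2047},{"x": -0.658,"y": -0.495,"z": -0.128,"rz": 0.2047},{"x": -0.658,"y": -0.495,"z": -0.128,"rz": 0.2047}])

```text
validation failed for argument at $.pl...
```

drive_tool(plan=[{"x": 0},{"x": 0}])

```text
validation failed for argument at $.pl...
```

```bash
python3 - <<'E'
from h import *
s=st();print(s['joint_positions'])
c=cam('wrist','w1');
go([.668,-.06,.32],90)
E
```

```text
t 4.0 p [0.1756 0.5998 0.2923] q [0.1419 0.9899 0.     0.    ] F [-0.2  0.5  0.9] w 0.087
[-1.30857171  0.33219496 -0.06468697  1.4601264   0.0216049   1.34988856
 -0.08851316]
cur yaw 163.7 -> shift [-0.658  -0.4949 -0.0278] turn [ 0.     -0.      0.2047] rows 13.2
```

View pics/w1.png

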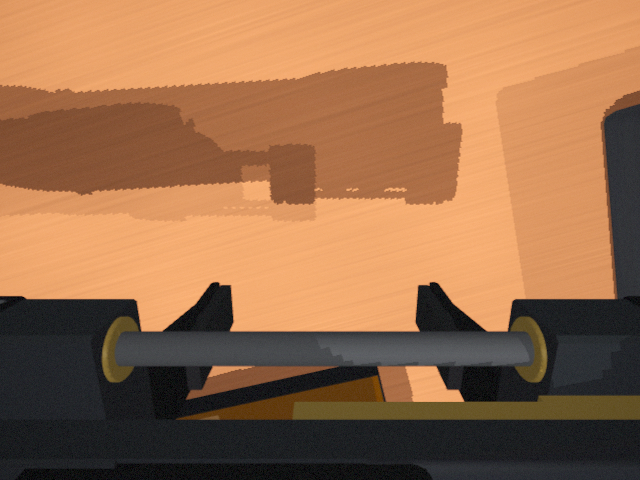

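The arm has not moved because both calls were refused. Each row probably has to carry all seven fields.

drive_tool(plan=[{"rx": 0,"ry": 0,"rz": 0,"x": 0,"y": 0,"z": -0.0625,"fingers": 1},{"rx": 0,"ry": 0,"rz": 0,"x": 0,"y": 0,"z": -0.128,"fingers": 1},{"rx": 0,"ry": 0,"rz": 0.2047,"x": -0.658,"y": -0.495,"z": -0.128,"fingers": 1},{"rx": 0,"ry": 0,"rz": 0.2047,"x": -0.658,"y": -0.495,"z": -0.128,"fingers": 1},{"rx": 0,"ry": 0,"rz": 0.2047,"x": -0.658,"y": -0.495,"z": -0.128,"fingers": 1},{"rx": 0,"ry": 0,"rz": 0.2047,"x": -0.658,"y": -0.495,"z": -0.128,"fingers": 1},{"rx": 0,"ry": 0,"rz": 0.2047,"x": -0.658,"y": -0.495,"z": -0.128,"fingers": 1},{"rx": 0,"ry": 0,"rz": 0.2047,"x": -0.658,"y": -0.495,"z": -0.128,"fingers": 1},{"rx": 0,"ry": 0,"rz": 0.2047,"x": -0.658,"y": -0.495,"z": -0.128,"fingers": 1},{"rx": 0,"ry": 0,"rz": 0.2047,"x": -0.658,"y": -0.495,"z": -0.128,"fingers": 1},{"rx": 0,"ry": 0,"rz": 0.2047,"x": -0.658,"y": -0.495,"z": -0.128,"fingers": 1},{"rx": 0,"ry": 0,"rz": 0.2047,"x": -0.658,"y": -0.495,"z": -0.128,"fingers": 1}])

```text
time: 5.55
ee_pos: [0.5502, 0.0972, 0.4199]
eef_rot: [0.707, 0.707, 0.001, 0.0]
ft_force: [1.2, 0.5, 0.2]
width: 0.0872
```

```bash
python3 - <<'E'
from h import *
s=st();print(np.round(s['joint_positions'],2))
go([.668,-.06,.32],90)
E
```

```text
t 5.55 p [0.5502 0.0972 0.4199] q [7.070e-01 7.072e-01 5.000e-04 1.000e-04] F [1.2 0.5 0.2] w 0.0872
[-0.7   0.15  0.52  1.44 -0.07  1.57 -0.19]
cur yaw 90.0 -> shift [-0.1573  0.1177  0.0999] turn [ 0.0001 -0.0001  0.0001] rows 3.5
```

drive_tool(plan=[{"rx": 0,"ry": 0,"rz": 0,"x": -0.157,"y": 0.118,"z": 0.1,"fingers": 1},{"rx": 0,"ry": 0,"rz": 0,"x": -0.157,"y": 0.118,"z": 0.1,"fingers": 1},{"rx": 0,"ry": 0,"rz": 0,"x": -0.157,"y": 0.118,"z": 0.1,"fingers": 1},{"rx": 0,"ry": 0,"rz": 0,"x": -0.157,"y": 0.118,"z": 0.1,"fingers": 1},{"rx": 0,"ry": 0,"rz": 0,"x": -0.157,"y": 0.118,"z": 0.1,"fingers": 1},{"rx": 0,"ry": 0,"rz": 0,"x": -0.157,"y": 0.118,"z": 0.1,"fingers": 1}])

```text
time: 6.3
ee_pos: [0.6674, -0.0572, 0.3199]
eef_rot: [0.707, 0.707, 0.0, -0.0]
ft_force: [0.1, -1.8, -0.2]
width: 0.0867
```

```bash
python3 - <<'E'
from fit import *
s=st();c=cam('wrist','w2');W=cloud(c);np.savez('w2.npz',W=W)
P=box(W,.58,.76,-.12,.05,.044,.06);print('knobtop',rect(P),circ(P), np.median(P[:,2]),len(P))
P=box(W,.58,.76,-.12,.05,.01,.024);print('disc',rect(P),np.median(P[:,2]))
E
```

```text
t 6.3 p [ 0.6674 -0.0572  0.3199] q [ 7.069e-01  7.073e-01  3.000e-04 -1.000e-04] F [ 0.1 -1.8 -0.2] w 0.0867
knobtop ((669.0, -30.9), 27, 26, 89.7, 634) [668.7 -30.3   9.5] 0.050361341985989794 634
disc ((680.8, -31.2), 163, 138, 178.0, 13957) 0.01661003582658488
```

View pics/w2.png

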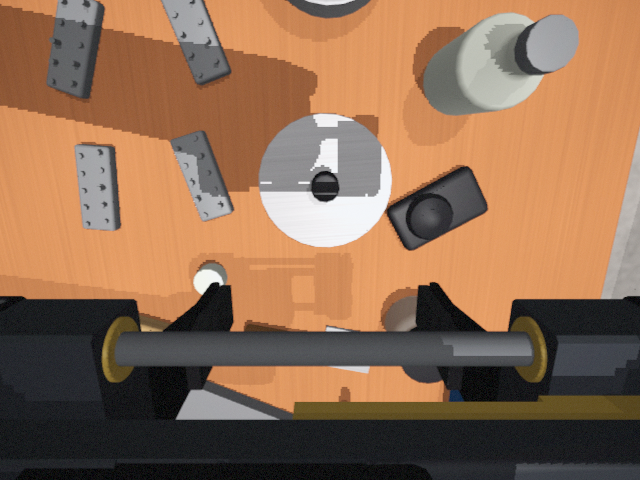

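The wrist view shows the lid with its knob at (325,186). Depth puts the knob at (669,-31) mm.

```bash
python3 - <<'E'
from h import *
s=st();go([.6688,-.0308,.093],90)
E
```

```text
t 6.35 p [ 0.6674 -0.0568  0.3203] q [7.066e-01 7.076e-01 7.000e-04 1.000e-04] F [-0.9  0.2 -0.2] w 0.0871
cur yaw 90.1 -> shift [0.0258 0.0012 0.2274] turn [ 0.0002 -0.0001  0.0002] rows 3.7
```

drive_tool(plan=[{"rx": 0,"ry": 0,"rz": 0,"x": 0.026,"y": 0.001,"z": 0.06,"fingers": 1},{"rx": 0,"ry": 0,"rz": 0,"x": 0.026,"y": 0.001,"z": 0.12,"fingers": 1},{"rx": 0,"ry": 0,"rz": 0,"x": 0.026,"y": 0.001,"z": 0.17,"fingers": 1},{"rx": 0,"ry": 0,"rz": 0,"x": 0.026,"y": 0.001,"z": 0.17,"fingers": 1},{"rx": 0,"ry": 0,"rz": 0,"x": 0.026,"y": 0.001,"z": 0.17,"fingers": 1}])

```text
time: 6.98
ee_pos: [0.6695, -0.0316, 0.1525]
eef_rot: [0.707, 0.707, 0.001, 0.001]
ft_force: [0.8, 0.2, 0.3]
width: 0.0871
```

```bash
python3 - <<'E'
from h import *
s=st();go([.6688,-.0308,.093],90)
E
```

```text
t 6.97 p [ 0.6695 -0.0316  0.1525] q [0.7069 0.7073 0.0014 0.0011] F [0.8 0.2 0.3] w 0.0871
cur yaw 90.0 -> shift [ 0.0008 -0.0009  0.0595] turn [ 0.0006 -0.0001  0.0001] rows 1.0
```

Now I'll lower onto the knob and grip it.

drive_tool(plan=[{"rx": 0,"ry": 0,"rz": 0,"x": 0.0,"y": 0,"z": 0.035,"fingers": 1},{"rx": 0,"ry": 0,"rz": 0,"x": 0,"y": 0,"z": 0.0595,"fingers": 1},{"rx": 0,"ry": 0,"rz": 0,"x": 0,"y": 0,"z": 0.0595,"fingers": 1},{"rx": 0,"ry": 0,"rz": 0,"x": 0,"y": 0,"z": 0.0595,"fingers": 0},{"rx": 0,"ry": 0,"rz": 0,"x": 0,"y": 0,"z": 0.0595,"fingers": 0},{"rx": 0,"ry": 0,"rz": 0,"x": 0,"y": 0,"z": 0.0595,"fingers": 0},{"rx": 0,"ry": 0,"rz": 0,"x": 0,"y": 0,"z": 0.0595,"fingers": 0},{"rx": 0,"ry": 0,"rz": 0,"x": 0,"y": 0,"z": 0.0595,"fingers": 0}], squeeze=45)

```text
time: 7.98
ee_pos: [0.6683, -0.0321, 0.0901]
eef_rot: [0.707, 0.707, 0.0, -0.0]
ft_force: [-0.1, -0.4, -0.6]
width: 0.0451
```

drive_tool(plan=[{"rx": 0,"ry": 0,"rz": 0,"x": 0,"y": 0,"z": 0,"fingers": 0},{"rx": 0,"ry": 0,"rz": 0,"x": 0,"y": 0,"z": 0,"fingers": 0},{"rx": 0,"ry": 0,"rz": 0,"x": 0,"y": 0,"z": 0,"fingers": 0},{"rx": 0,"ry": 0,"rz": 0,"x": 0,"y": 0,"z": 0,"fingers": 0},{"rx": 0,"ry": 0,"rz": 0,"x": 0,"y": 0,"z": 0,"fingers": 0}])

```text
time: 8.6
ee_pos: [0.6683, -0.0321, 0.0899]
eef_rot: [0.707, 0.707, -0.0, -0.0]
ft_force: [0.4, 0.2, -0.3]
width: 0.027
```

drive_tool(plan=[{"rx": 0,"ry": 0,"rz": 0,"x": 0,"y": 0,"z": -0.03,"fingers": 0},{"rx": 0,"ry": 0,"rz": 0,"x": 0,"y": 0,"z": -0.09,"fingers": 0},{"rx": 0,"ry": 0,"rz": 0,"x": 0,"y": 0,"z": -0.15,"fingers": 0},{"rx": 0,"ry": 0,"rz": 0,"x": 0.05,"y": 0.004,"z": -0.15,"fingers": 0},{"rx": 0,"ry": 0,"rz": 0,"x": 0.11,"y": 0.004,"z": -0.15,"fingers": 0},{"rx": 0,"ry": 0,"rz": 0,"x": 0.17,"y": 0.004,"z": -0.15,"fingers": 0},{"rx": 0,"ry": 0,"rz": 0,"x": 0.22,"y": 0.004,"z": -0.15,"fingers": 0},{"rx": 0,"ry": 0,"rz": 0,"x": 0.22,"y": 0.004,"z": -0.15,"fingers": 0},{"rx": 0,"ry": 0,"rz": 0,"x": 0.22,"y": 0.004,"z": -0.15,"fingers": 0}])

```text
time: 9.72
ee_pos: [0.6723, 0.1872, 0.2397]
eef_rot: [0.707, 0.707, -0.0, 0.0]
ft_force: [0.8, -1.2, -2.2]
width: 0.0271
```

```bash
python3 - <<'E'
from fit import *
s=st();
for n in ['scene','side']:
    c=cam(n,n+'3');W=cloud(c)
    P=box(W,.56,.8,.08,.3,.046,.062);print('rim',circ(P),len(P))
    P=box(W,.56,.8,.08,.3,.155,.185);print('disc',circ(P),rect(P),np.round(np.percentile(P[:,2],[5,50,95]),3))
go([.6725,.187,.2],90)
E
```

```text
t 9.72 p [0.6723 0.1872 0.2397] q [ 7.073e-01  7.070e-01 -5.000e-04  2.000e-04] F [ 0.8 -1.2 -2.2] w 0.0271
rim [673.1 184.   60.8] 636
disc [671.5 184.2  51.6] ((712.4, 159.3), 232, 124, 133.2, 1763) [0.165 0.168 0.174]
rim [714.3 189.5  93.6] 991
disc [673.9 187.   51.1] ((671.4, 192.0), 139, 132, 17.6, 3042) [0.166 0.168 0.173]
cur yaw 89.9 -> shift [ 0.0011 -0.0001  0.0401] turn [ 0.      0.0001 -0.0004] rows 0.6
```

View pics/side3.png

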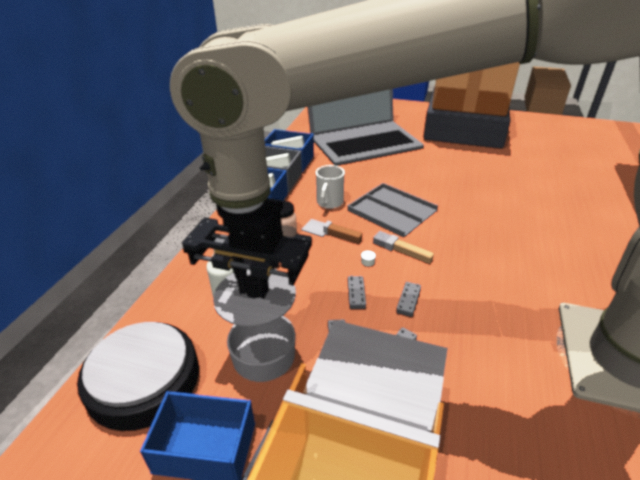

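Lid and rim are concentric in both views, so I'll lower it.

drive_tool(plan=[{"rx": 0,"ry": 0,"rz": 0,"x": 0,"y": 0,"z": 0.04,"fingers": 0},{"rx": 0,"ry": 0,"rz": 0,"x": 0,"y": 0,"z": 0.07,"fingers": 0},{"rx": 0,"ry": 0,"rz": 0,"x": 0,"y": 0,"z": 0.085,"fingers": 0},{"rx": 0,"ry": 0,"rz": 0,"x": 0,"y": 0,"z": 0.095,"fingers": 0},{"rx": 0,"ry": 0,"rz": 0,"x": 0,"y": 0,"z": 0.102,"fingers": 0},{"rx": 0,"ry": 0,"rz": 0,"x": 0,"y": 0,"z": 0.105,"fingers": 0},{"rx": 0,"ry": 0,"rz": 0,"x": 0,"y": 0,"z": 0.105,"fingers": 0},{"rx": 0,"ry": 0,"rz": 0,"x": 0,"y": 0,"z": 0.105,"fingers": 0}])

```text
time: 10.82
ee_pos: [0.6726, 0.188, 0.1356]
eef_rot: [0.707, 0.707, 0.0, 0.0]
ft_force: [0.8, -0.6, -1.6]
width: 0.0271
```

drive_tool(plan=[{"rx": 0,"ry": 0,"rz": 0,"x": 0,"y": 0,"z": 0.002,"fingers": 0},{"rx": 0,"ry": 0,"rz": 0,"x": 0,"y": 0,"z": 0.003,"fingers": 0},{"rx": 0,"ry": 0,"rz": 0,"x": 0,"y": 0,"z": 0.003,"fingers": 0}])

```text
time: 11.2
ee_pos: [0.6726, 0.188, 0.1332]
eef_rot: [0.707, 0.707, 0.001, 0.0]
ft_force: [-3.5, -0.0, 6.3]
width: 0.0269
```

Contact at the expected height. Release and back off.

drive_tool(plan=[{"rx": 0,"ry": 0,"rz": 0,"x": 0,"y": 0,"z": 0,"fingers": 1},{"rx": 0,"ry": 0,"rz": 0,"x": 0,"y": 0,"z": 0,"fingers": 1},{"rx": 0,"ry": 0,"rz": 0,"x": 0,"y": 0,"z": 0,"fingers": 1},{"rx": 0,"ry": 0,"rz": 0,"x": 0,"y": 0,"z": 0,"fingers": 1},{"rx": 0,"ry": 0,"rz": 0,"x": 0,"y": 0,"z": -0.06,"fingers": 1},{"rx": 0,"ry": 0,"rz": 0,"x": 0,"y": 0,"z": -0.12,"fingers": 1},{"rx": 0,"ry": 0,"rz": 0,"x": 0,"y": 0,"z": -0.18,"fingers": 1},{"rx": 0,"ry": 0,"rz": 0,"x": -0.06,"y": -0.1,"z": -0.18,"fingers": 1},{"rx": 0,"ry": 0,"rz": 0,"x": -0.12,"y": -0.15,"z": -0.18,"fingers": 1},{"rx": 0,"ry": 0,"rz": 0,"x": -0.12,"y": -0.15,"z": -0.18,"fingers": 1},{"rx": 0,"ry": 0,"rz": 0,"x": -0.12,"y": -0.15,"z": -0.18,"fingers": 1}])

```text
time: 12.58
ee_pos: [0.52, 0.0644, 0.3124]
eef_rot: [0.709, 0.706, 0.001, -0.001]
ft_force: [0.1, 0.3, -0.3]
width: 0.0872
```

```bash
cat >> fit.py <<'E'
def clusters(W,x0=.33,x1=.64,y0=-.14,y1=.2,zl=.008,zh=.03):
    P=box(W,x0,x1,y0,y1,zl,zh);out=[]
    g=np.zeros((500,700),np.uint8);ij=((P[:,:2]-[.3,-.45])*1000).astype(int);i0=ij[:,0].clip(0,499);j0=ij[:,1].clip(0,699);g[i0,j0]=1
    g=cv2.morphologyEx(g,cv2.MORPH_CLOSE,np.ones((5,5)));k,lab=cv2.connectedComponents(g)
    for i in range(1,k):
        m=lab[i0,j0]==i
        if m.sum()>60: print('cl',rect(P[m]),'z',round(np.median(P[m][:,2]),4))
E
python3 - <<'E'
from fit import *
s=st()
c=cam('wrist','w4');W=cloud(c)
clusters(W)
for n in ['scene','side','wrist']:
    c=cam(n,n+'4');W=cloud(c)
    P=box(W,.58,.76,.1,.27,.054,.064)
    if len(P)<100: continue
    A=np.c_[P[:,:2]-[.6725,.188],np.ones(len(P))];print(n,np.round(np.linalg.lstsq(A,P[:,2],rcond=None)[0],4),len(P))
    P=box(W,.58,.76,.1,.27,.085,.105);print('knob',np.round(P.mean(0),4))
E
```

```text
t 12.57 p [0.52   0.0644 0.3124] q [ 7.086e-01  7.056e-01  6.000e-04 -9.000e-04] F [ 0.1  0.3 -0.3] w 0.0872
cl ((426.4, 100.8), 90, 36, 70.1, 3133) z 0.0156
cl ((426.6, -35.2), 87, 35, 86.0, 2008) z 0.0155
cl ((538.9, -24.4), 90, 36, 106.7, 2400) z 0.0155
cl ((544.0, 113.6), 90, 36, 109.8, 3150) z 0.0156
cl ((537.7, -131.9), 33, 16, 0.4, 354) z 0.021
cl ((620.7, 164.8), 69, 12, 112.0, 255) z 0.0183
scene [-0.0037 -0.0011  0.0614] 1753
knob [0.6757 0.1877 0.0935]
side [ 0.0019 -0.0013  0.0615] 3267
knob [0.6708 0.1925 0.0938]
wrist [-0.0002  0.0007  0.0599] 20620
knob [0.671  0.1887 0.0931]
```

View pics/w4.png

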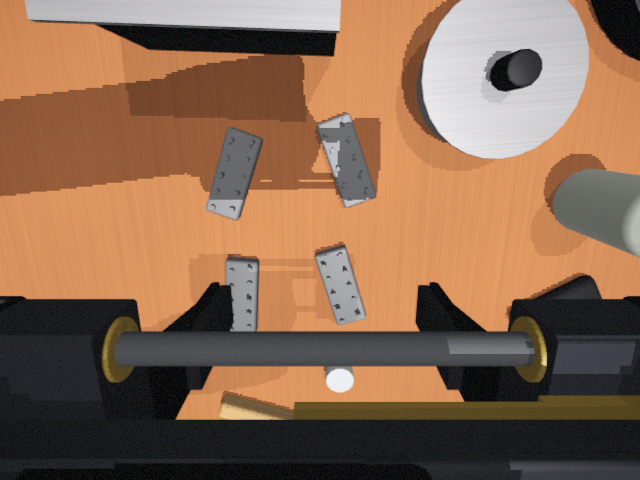

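View pics/scene4.png

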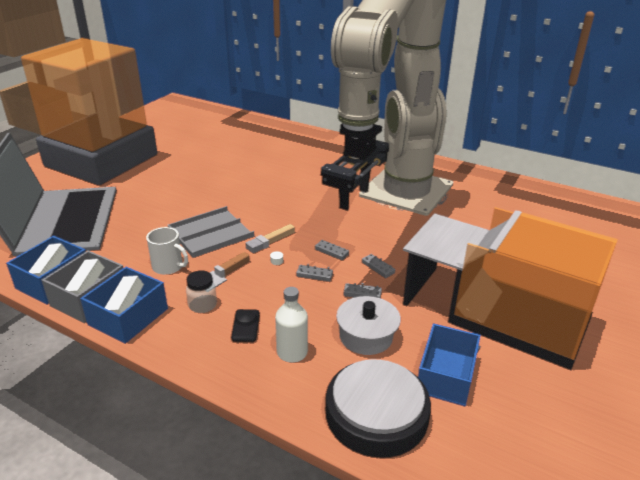

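The lid is seated and level: its top reads z = 60 mm in the wrist view, as expected, and slopes are under 0.4%. All four prints show clearly, so I'll take print A at (426,101) first, gripped 20 mm tail-ward of its middle.

```bash
python3 - <<'E'
from fit import *
s=st();go([.4196,.082,.30],70.1)
go([.4196,.082,.073],70.1)
E
```

```text
t 12.78 p [0.523  0.069  0.3122] q [7.068e-01 7.074e-01 4.000e-04 2.000e-04] F [ 0.2  0.1 -0.7] w 0.0869
cur yaw 90.1 -> shift [ 0.0131 -0.1034  0.0121] turn [ 0.0001 -0.0001  0.0554] rows 1.9
cur yaw 90.1 -> shift [ 0.0131 -0.1035  0.2391] turn [ 0.0001 -0.0001  0.0554] rows 4.2
```

drive_tool(plan=[{"rx": 0,"ry": 0,"rz": 0.028,"x": 0.007,"y": -0.052,"z": 0.03,"fingers": 1},{"rx": 0,"ry": 0,"rz": 0.0554,"x": 0.0131,"y": -0.1035,"z": 0.06,"fingers": 1},{"rx": 0,"ry": 0,"rz": 0.0554,"x": 0.0131,"y": -0.1035,"z": 0.12,"fingers": 1},{"rx": 0,"ry": 0,"rz": 0.0554,"x": 0.0131,"y": -0.1035,"z": 0.17,"fingers": 1},{"rx": 0,"ry": 0,"rz": 0.0554,"x": 0.0131,"y": -0.1035,"z": 0.18,"fingers": 1},{"rx": 0,"ry": 0,"rz": 0.0554,"x": 0.0131,"y": -0.1035,"z": 0.18,"fingers": 1}])

```text
time: 13.52
ee_pos: [0.4197, 0.0814, 0.1325]
eef_rot: [0.819, 0.574, -0.0, 0.0]
ft_force: [-0.1, 0.4, 0.7]
width: 0.0873
```

```bash
python3 - <<'E'
from fit import *
s=st();go([.4196,.082,.073],70.1)
c=cam('wrist','w5');W=cloud(c);clusters(W)
E
```

```text
t 13.53 p [0.4197 0.0814 0.1325] q [ 8.188e-01  5.740e-01 -4.000e-04  4.000e-04] F [-0.1  0.4  0.7] w 0.0873
cur yaw 70.1 -> shift [ 0.0006 -0.0003  0.0595] turn [ 0.      0.0002 -0.0001] rows 1.0
cl ((426.3, 100.7), 90, 36, 70.1, 9184) z 0.0156
cl ((427.8, -9.1), 39, 33, 169.9, 1961) z 0.0155
cl ((513.2, 11.7), 18, 8, 58.1, 267) z 0.0132
cl ((543.3, 113.6), 90, 36, 109.9, 11738) z 0.0155
cl ((537.4, 20.6), 16, 6, 167.7, 213) z 0.0128
```

View pics/w5.png

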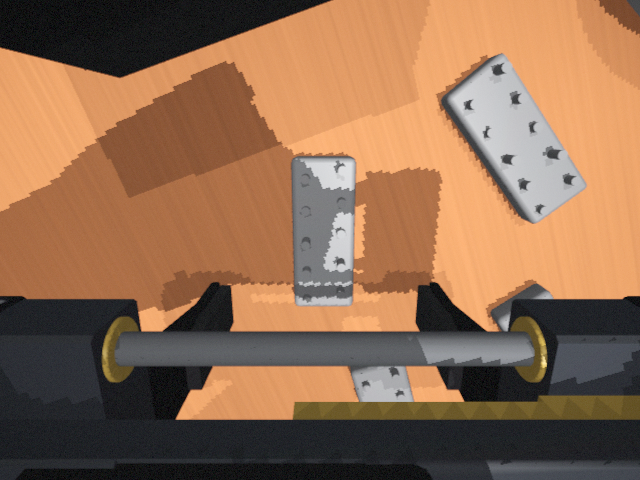

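drive_tool(plan=[{"rx": 0,"ry": 0,"rz": 0,"x": 0,"y": 0,"z": 0.04,"fingers": 0.8},{"rx": 0,"ry": 0,"rz": 0,"x": 0,"y": 0,"z": 0.0595,"fingers": 0.7},{"rx": 0,"ry": 0,"rz": 0,"x": 0,"y": 0,"z": 0.0595,"fingers": 0.6},{"rx": 0,"ry": 0,"rz": 0,"x": 0,"y": 0,"z": 0.0595,"fingers": 0},{"rx": 0,"ry": 0,"rz": 0,"x": 0,"y": 0,"z": 0.0595,"fingers": 0},{"rx": 0,"ry": 0,"rz": 0,"x": 0,"y": 0,"z": 0.0595,"fingers": 0},{"rx": 0,"ry": 0,"rz": 0,"x": 0,"y": 0,"z": 0.0595,"fingers": 0},{"rx": 0,"ry": 0,"rz": 0,"x": 0,"y": 0,"z": 0.0595,"fingers": 0},{"rx": 0,"ry": 0,"rz": 0,"x": 0,"y": 0,"z": 0.0595,"fingers": 0}], squeeze=30)

```text
time: 14.7
ee_pos: [0.4194, 0.0813, 0.0732]
eef_rot: [0.819, 0.574, 0.001, -0.0]
ft_force: [-1.7, -0.7, 7.9]
width: 0.0359
```

```bash
python3 - <<'E'
from fit import *
s=st();go([.444,.16,.30],87.8)
E
```

```text
t 14.7 p [0.4194 0.0813 0.0732] q [ 8.189e-01  5.739e-01  6.000e-04 -1.000e-04] F [-1.7 -0.7  7.9] w 0.0359
cur yaw 70.0 -> shift [ 0.0826 -0.0036 -0.2267] turn [ 0.0001 -0.0002 -0.0493] rows 3.9
```

drive_tool(plan=[{"rx": 0,"ry": 0,"rz": 0,"x": 0,"y": 0,"z": -0.05,"fingers": 0},{"rx": 0,"ry": 0,"rz": 0,"x": 0,"y": 0,"z": -0.11,"fingers": 0},{"rx": 0,"ry": 0,"rz": 0,"x": 0,"y": 0,"z": -0.17,"fingers": 0},{"rx": 0,"ry": 0,"rz": -0.025,"x": 0.02,"y": 0,"z": -0.227,"fingers": 0},{"rx": 0,"ry": 0,"rz": -0.0493,"x": 0.06,"y": -0.0036,"z": -0.227,"fingers": 0},{"rx": 0,"ry": 0,"rz": -0.0493,"x": 0.0826,"y": -0.0036,"z": -0.227,"fingers": 0},{"rx": 0,"ry": 0,"rz": -0.0493,"x": 0.0826,"y": -0.0036,"z": -0.227,"fingers": 0}])

```text
time: 15.58
ee_pos: [0.4435, 0.1612, 0.2993]
eef_rot: [0.72, 0.694, -0.0, 0.0]
ft_force: [0.5, -1.5, -0.3]
width: 0.0358
```

```bash
python3 - <<'E'
from fit import *
s=st()
c=cam('wrist','w6');W=cloud(c);np.savez('w6.npz',W=W)
P=box(W,.2,.8,.1,.5,.15,.168);print('deck',rect(P),np.median(P[:,2]))
P=box(W,.2,.8,.1,.6,.222,.24);print('roof',rect(P))
P=box(W,.38,.5,.3,.5,.165,.215);print('flap',len(P))
if len(P)>50:
    Q=P-P.mean(0);print(P.mean(0),np.linalg.svd(Q,full_matrices=False)[2][2])
    for z in np.arange(.165,.215,.005):
        m=abs(P[:,2]-z)<.0015;print(round(z,3),m.sum(),np.round(np.median(P[m,1]),4) if m.any() else '')
E
```

```text
t 15.57 p [0.4435 0.1612 0.2993] q [ 7.198e-01  6.941e-01 -3.000e-04  2.000e-04] F [ 0.5 -1.5 -0.3] w 0.0358
deck ((441.9, 256.1), 181, 105, 177.8, 57980) 0.15963207758046688
roof ((445.6, 190.5), 73, 54, 86.6, 1188)
flap 0
```

View pics/w6.png

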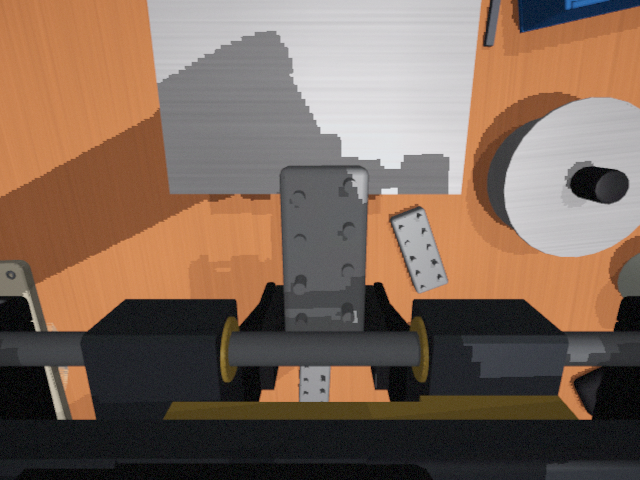

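The deck's front edge gives a sill at (445.3, 343.5) mm with the box direction at 87.8°. I'll carry the slab in with its bottom 7 mm above the deck.

drive_tool(plan=[{"rx": 0,"ry": 0,"rz": 0,"x": 0.05,"y": -0.005,"z": 0.02,"fingers": 0},{"rx": 0,"ry": 0,"rz": 0,"x": 0.1,"y": -0.005,"z": 0.059,"fingers": 0},{"rx": 0,"ry": 0,"rz": 0,"x": 0.12,"y": -0.005,"z": 0.059,"fingers": 0},{"rx": 0,"ry": 0,"rz": 0,"x": 0.14,"y": -0.005,"z": 0.059,"fingers": 0},{"rx": 0,"ry": 0,"rz": 0,"x": 0.16,"y": -0.005,"z": 0.059,"fingers": 0},{"rx": 0,"ry": 0,"rz": 0,"x": 0.18,"y": -0.005,"z": 0.059,"fingers": 0},{"rx": 0,"ry": 0,"rz": 0,"x": 0.199,"y": -0.005,"z": 0.059,"fingers": 0},{"rx": 0,"ry": 0,"rz": 0,"x": 0.199,"y": -0.005,"z": 0.059,"fingers": 0},{"rx": 0,"ry": 0,"rz": 0,"x": 0.199,"y": -0.005,"z": 0.059,"fingers": 0}])

```text
time: 16.75
ee_pos: [0.4464, 0.3584, 0.2403]
eef_rot: [0.721, 0.693, -0.0, 0.0]
ft_force: [-0.9, -1.4, -4.4]
width: 0.0355
```

```bash
python3 - <<'E'
from fit import *
s=st();c=cam('side','side7');c=cam('scene','scene7')
E
```

```text
t 16.75 p [0.4464 0.3584 0.2403] q [ 7.207e-01  6.932e-01 -3.000e-04  1.000e-04] F [-0.9 -1.4 -4.4] w 0.0355
```

View pics/side7.png

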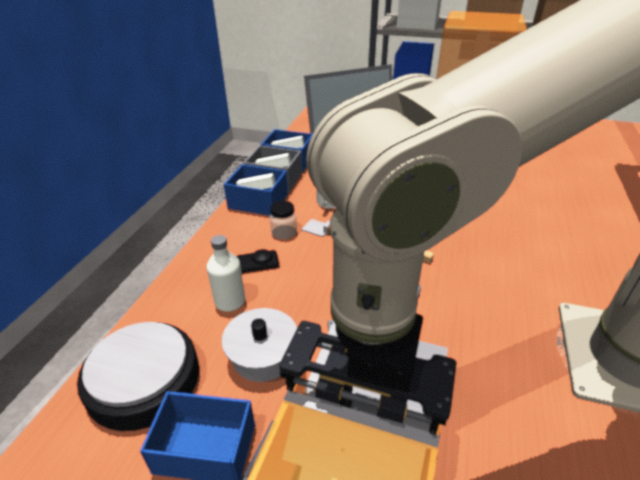

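View pics/scene7.png

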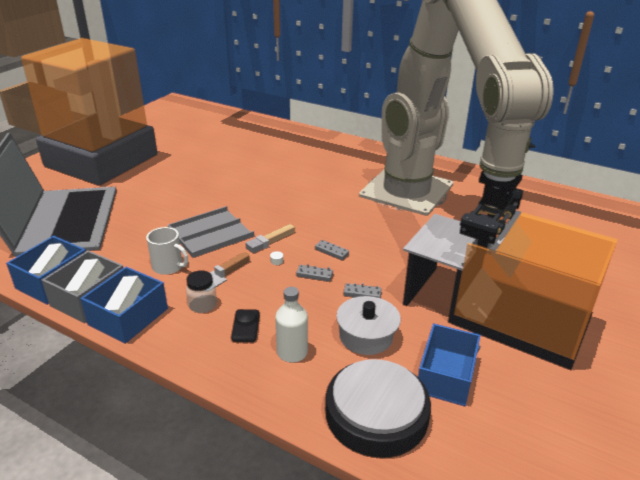

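drive_tool(plan=[{"rx": 0,"ry": 0,"rz": 0,"x": 0,"y": 0,"z": 0,"fingers": 0.75},{"rx": 0,"ry": 0,"rz": 0,"x": 0,"y": 0,"z": 0,"fingers": 0.75},{"rx": 0,"ry": 0,"rz": 0,"x": 0,"y": 0,"z": 0,"fingers": 0.75},{"rx": 0,"ry": 0,"rz": 0,"x": 0,"y": 0,"z": 0,"fingers": 0.75},{"rx": 0,"ry": 0,"rz": 0,"x": 0,"y": 0,"z": 0,"fingers": 0.75},{"rx": 0,"ry": 0,"rz": 0,"x": 0,"y": 0,"z": 0,"fingers": 0.75},{"rx": 0,"ry": 0,"rz": 0,"x": 0,"y": 0,"z": 0,"fingers": 0.75}])

```text
time: 17.73
ee_pos: [0.4463, 0.359, 0.2405]
eef_rot: [0.721, 0.693, 0.0, -0.0]
ft_force: [0.2, -1.3, 0.1]
width: 0.0653
```

```bash
python3 - <<'E'
from fit import *
s=st();c=cam('wrist','w8');W=cloud(c)
g=cv2.imread('pics/w8.png');c=cam('scene','scene8');g=cv2.imread('pics/scene8.png')[170:370,390:640];cv2.imwrite('pics/scene8z.png',cv2.resize(g,None,fx=3,fy=3))
E
```

```text
t 17.73 p [0.4463 0.359  0.2405] q [ 0.7206  0.6934  0.     -0.    ] F [ 0.2 -1.3  0.1] w 0.0653
```

View pics/scene8z.png

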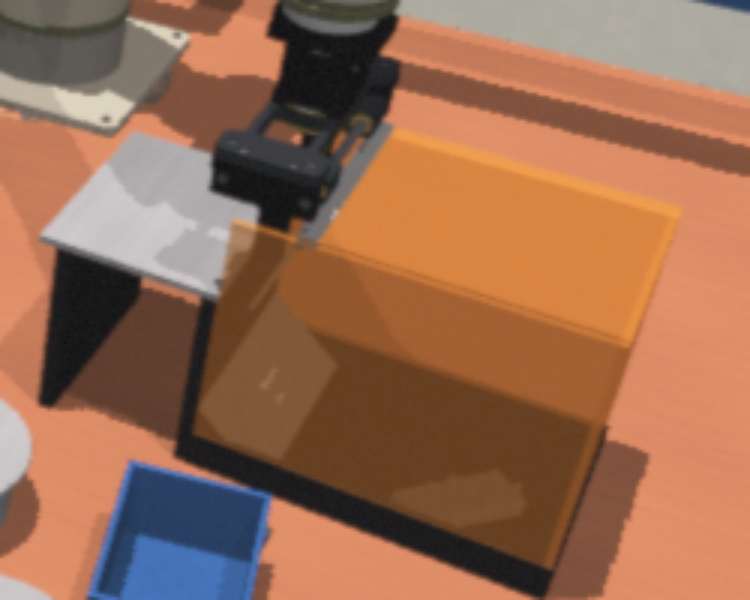

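View pics/w8.png

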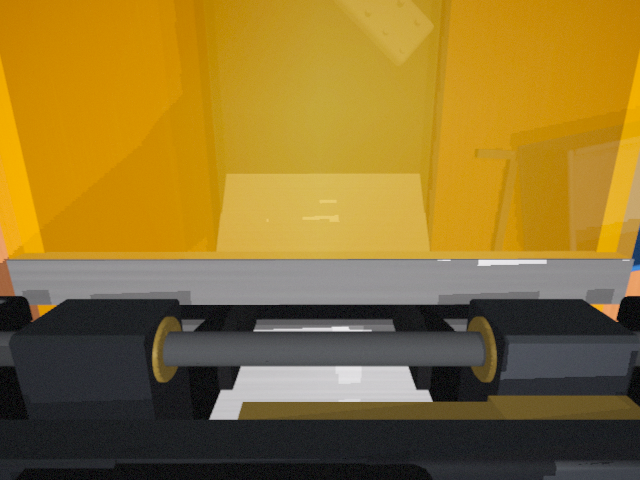

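Print 1 lies inside the box on the floor, at about (460,500) in the zoom. I'll retreat and look at the remaining prints.

drive_tool(plan=[{"rx": 0,"ry": 0,"rz": 0,"x": -0.06,"y": 0,"z": 0,"fingers": 0.8},{"rx": 0,"ry": 0,"rz": 0,"x": -0.12,"y": 0,"z": -0.03,"fingers": 0.8},{"rx": 0,"ry": 0,"rz": 0,"x": -0.18,"y": 0.03,"z": -0.06,"fingers": 0.8},{"rx": 0,"ry": 0,"rz": 0,"x": -0.24,"y": 0.06,"z": -0.06,"fingers": 0.8},{"rx": 0,"ry": 0,"rz": 0,"x": -0.3,"y": 0.09,"z": -0.06,"fingers": 0.8},{"rx": 0,"ry": 0,"rz": 0,"x": -0.32,"y": 0.09,"z": -0.06,"fingers": 0.8},{"rx": 0,"ry": 0,"rz": 0,"x": -0.32,"y": 0.09,"z": -0.06,"fingers": 0.8},{"rx": 0,"ry": 0,"rz": 0,"x": -0.32,"y": 0.09,"z": -0.06,"fingers": 0.8}])

```text
time: 18.82
ee_pos: [0.5238, 0.0366, 0.3004]
eef_rot: [0.72, 0.694, 0.0, -0.0]
ft_force: [0.6, -0.6, 0.4]
width: 0.0695
```

```bash
cat > nxt.py <<'E'
from fit import *
import sys
s=st();c=cam('wrist',sys.argv[1]);W=cloud(c)
clusters(W,y0=-.3)
c=cam('scene','s'+sys.argv[1])
E
python3 nxt.py w9
```

```text
t 18.82 p [0.5238 0.0366 0.3004] q [ 7.204e-01  6.936e-01  2.000e-04 -3.000e-04] F [ 0.6 -0.6  0.4] w 0.0695
cl ((429.2, -194.9), 81, 23, 162.8, 864) z 0.0202
cl ((425.8, -35.6), 88, 37, 85.1, 1653) z 0.0155
cl ((538.9, -24.6), 90, 36, 106.7, 2670) z 0.0155
cl ((543.9, 113.7), 90, 36, 109.8, 3575) z 0.0156
cl ((537.2, -149.8), 32, 16, 176.6, 241) z 0.0215
cl ((620.8, 164.8), 70, 12, 112.8, 328) z 0.0187
```

View pics/w9.png

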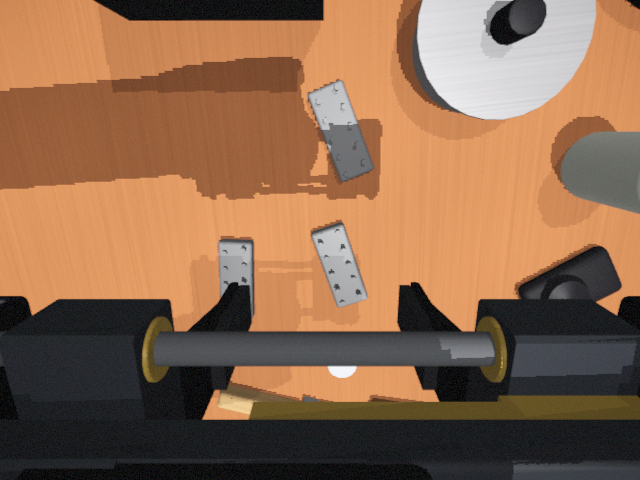

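View pics/sw9.png

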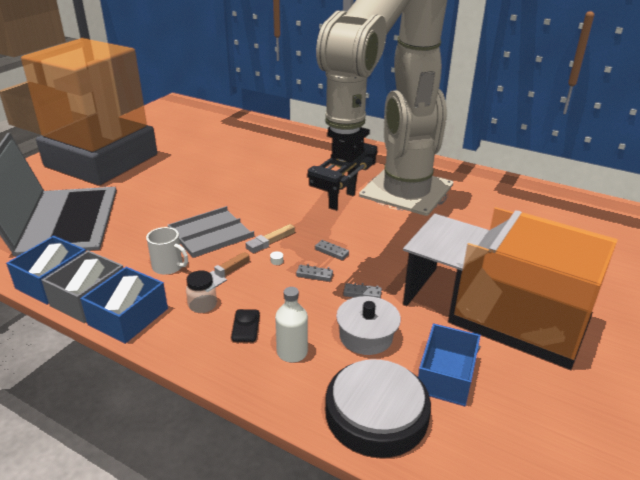

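The flap is shut, with three prints left. Next is print D at (544,114), angle 110°, gripped 24 mm tail-ward.

```bash
python3 - <<'E'
from h import *
go([.552,.0911,.16],109.8);go([.552,.0911,.074],109.8)
E
```

```text
cur yaw 87.9 -> shift [0.0548 0.0263 0.1404] turn [-0.     -0.0001 -0.0608] rows 2.4
cur yaw 87.9 -> shift [0.0547 0.0263 0.2264] turn [-0.     -0.0001 -0.0608] rows 3.8
```

drive_tool(plan=[{"rx": 0,"ry": 0,"rz": -0.029,"x": 0.04,"y": 0.02,"z": 0.02,"fingers": 0.8},{"rx": 0,"ry": 0,"rz": -0.0608,"x": 0.0548,"y": 0.0263,"z": 0.08,"fingers": 0.8},{"rx": 0,"ry": 0,"rz": -0.0608,"x": 0.0548,"y": 0.0263,"z": 0.12,"fingers": 0.8},{"rx": 0,"ry": 0,"rz": -0.0608,"x": 0.0548,"y": 0.0263,"z": 0.14,"fingers": 0.8},{"rx": 0,"ry": 0,"rz": -0.0608,"x": 0.0548,"y": 0.0263,"z": 0.14,"fingers": 0.8}])

```text
time: 19.55
ee_pos: [0.5513, 0.0906, 0.1591]
eef_rot: [0.575, 0.818, -0.001, -0.001]
ft_force: [0.1, -0.1, -0.7]
width: 0.0697
```

```bash
python3 nxt.py w10; python3 -c "
from h import *
go([.552,.0911,.074],109.8)"
```

```text
t 19.55 p [0.5513 0.0906 0.1591] q [ 0.5751  0.8181 -0.0012 -0.0009] F [ 0.1 -0.1 -0.7] w 0.0697
cl ((416.6, 8.6), 12, 3, 8.6, 72) z 0.011
cl ((543.8, 113.8), 89, 36, 109.8, 7503) z 0.0155
cl ((539.8, -26.9), 53, 37, 108.0, 2011) z 0.0156
cl ((620.8, 164.7), 72, 13, 112.3, 1087) z 0.0198
cur yaw 109.7 -> shift [ 0.001  -0.0003  0.0873] turn [ 0.0001 -0.     -0.0002] rows 1.4
```

View pics/w10.png

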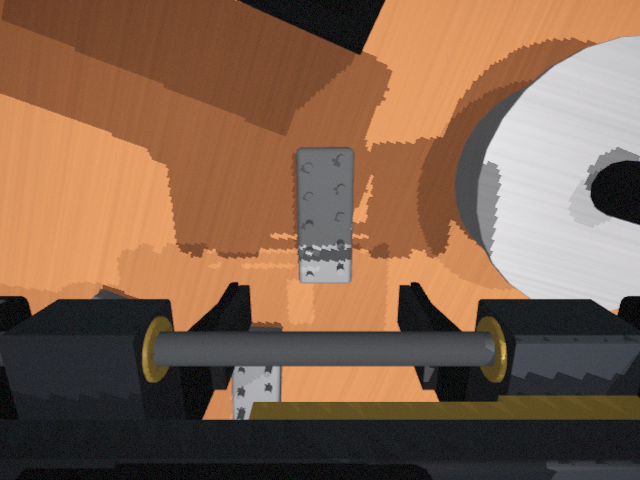

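drive_tool(plan=[{"rx": 0,"ry": 0,"rz": 0,"x": 0,"y": 0,"z": 0.05,"fingers": 0.7},{"rx": 0,"ry": 0,"rz": 0,"x": 0,"y": 0,"z": 0.08,"fingers": 0.65},{"rx": 0,"ry": 0,"rz": 0,"x": 0,"y": 0,"z": 0.086,"fingers": 0.6},{"rx": 0,"ry": 0,"rz": 0,"x": 0,"y": 0,"z": 0.086,"fingers": 0},{"rx": 0,"ry": 0,"rz": 0,"x": 0,"y": 0,"z": 0.086,"fingers": 0},{"rx": 0,"ry": 0,"rz": 0,"x": 0,"y": 0,"z": 0.086,"fingers": 0},{"rx": 0,"ry": 0,"rz": 0,"x": 0,"y": 0,"z": 0.086,"fingers": 0},{"rx": 0,"ry": 0,"rz": 0,"x": 0,"y": 0,"z": 0.086,"fingers": 0}], squeeze=30)

```text
time: 20.65
ee_pos: [0.5532, 0.0898, 0.076]
eef_rot: [0.576, 0.818, 0.001, 0.0]
ft_force: [-1.8, -0.0, 8.4]
width: 0.0354
```

```bash
python3 - <<'E'
from h import *
s=st();u=np.array([.0384,.9993]);S=np.array([.4453,.3435])
for d,z in [(-.15,.31),(-.08,.241),(.015,.241)]: go([*(S+d*u),z],87.8,s)
E
```

```text
t 20.65 p [0.5532 0.0898 0.076 ] q [5.759e-01 8.175e-01 1.100e-03 5.000e-04] F [-1.8 -0.   8.4] w 0.0354
cur yaw 109.7 -> shift [ 0.1362 -0.0715 -0.2341] turn [ 0.0004 -0.0001  0.0608] rows 4.5
cur yaw 109.7 -> shift [ 0.2011 -0.0456 -0.165 ] turn [ 0.0004 -0.0001  0.0608] rows 4.2
cur yaw 109.7 -> shift [ 0.2893 -0.0102 -0.1649] turn [ 0.0004 -0.0001  0.0608] rows 5.3
```

drive_tool(plan=[{"rx": 0,"ry": 0,"rz": 0,"x": 0,"y": 0,"z": -0.05,"fingers": 0},{"rx": 0,"ry": 0,"rz": 0,"x": 0,"y": 0,"z": -0.11,"fingers": 0},{"rx": 0,"ry": 0,"rz": 0.02,"x": 0.01,"y": -0.02,"z": -0.17,"fingers": 0},{"rx": 0,"ry": 0,"rz": 0.04,"x": 0.04,"y": -0.05,"z": -0.21,"fingers": 0},{"rx": 0,"ry": 0,"rz": 0.0608,"x": 0.1,"y": -0.0715,"z": -0.215,"fingers": 0},{"rx": 0,"ry": 0,"rz": 0.0608,"x": 0.1362,"y": -0.0715,"z": -0.21,"fingers": 0},{"rx": 0,"ry": 0,"rz": 0.0608,"x": 0.17,"y": -0.0585,"z": -0.19,"fingers": 0},{"rx": 0,"ry": 0,"rz": 0.0608,"x": 0.2011,"y": -0.0456,"z": -0.166,"fingers": 0},{"rx": 0,"ry": 0,"rz": 0.0608,"x": 0.2011,"y": -0.0456,"z": -0.166,"fingers": 0},{"rx": 0,"ry": 0,"rz": 0.0608,"x": 0.2011,"y": -0.0456,"z": -0.166,"fingers": 0}])

```text
time: 21.9
ee_pos: [0.4419, 0.2629, 0.241]
eef_rot: [0.721, 0.693, 0.0, 0.0]
ft_force: [0.1, 0.7, -0.7]
width: 0.0353
```

```bash
python3 - <<'E'
from h import *
s=st();u=np.array([.0384,.9993]);S=np.array([.4453,.3435])
for d,z in [(.015,.241)]: go([*(S+d*u),z],87.8,s)
cam('wrist','w11')
E
```

```text
t 21.9 p [0.4419 0.2629 0.241 ] q [7.208e-01 6.931e-01 2.000e-04 1.000e-04] F [ 0.1  0.7 -0.7] w 0.0353
cur yaw 87.8 -> shift [0.0957 0.0002 0.    ] turn [ 0.0001 -0.     -0.0001] rows 1.5
```

View pics/w11.png

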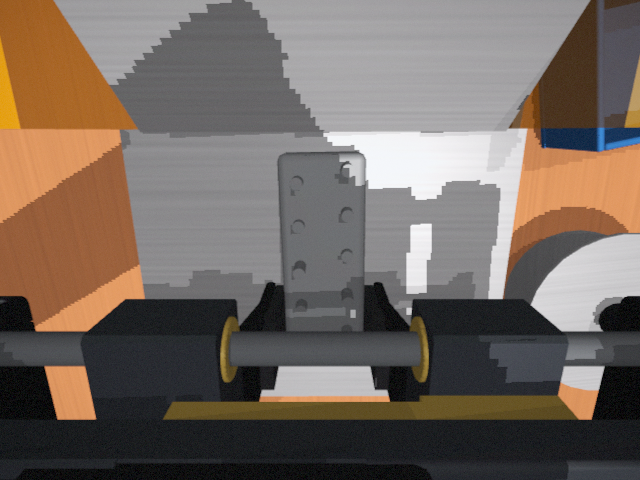

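The slab is centred on the deck in front of the flap. Post it, release, wait and retreat to the viewing spot.

drive_tool(plan=[{"rx": 0,"ry": 0,"rz": 0,"x": 0.025,"y": 0,"z": 0,"fingers": 0},{"rx": 0,"ry": 0,"rz": 0,"x": 0.05,"y": 0,"z": 0,"fingers": 0},{"rx": 0,"ry": 0,"rz": 0,"x": 0.075,"y": 0,"z": 0,"fingers": 0},{"rx": 0,"ry": 0,"rz": 0,"x": 0.096,"y": 0,"z": 0,"fingers": 0},{"rx": 0,"ry": 0,"rz": 0,"x": 0.096,"y": 0,"z": 0,"fingers": 0},{"rx": 0,"ry": 0,"rz": 0,"x": 0.096,"y": 0,"z": 0,"fingers": 0.75},{"rx": 0,"ry": 0,"rz": 0,"x": 0.096,"y": 0,"z": 0,"fingers": 0.75},{"rx": 0,"ry": 0,"rz": 0,"x": 0.096,"y": 0,"z": 0,"fingers": 0.75},{"rx": 0,"ry": 0,"rz": 0,"x": 0.096,"y": 0,"z": 0,"fingers": 0.75},{"rx": 0,"ry": 0,"rz": 0,"x": 0.096,"y": 0,"z": 0,"fingers": 0.75},{"rx": 0,"ry": 0,"rz": 0,"x": 0.096,"y": 0,"z": 0,"fingers": 0.75},{"rx": 0,"ry": 0,"rz": 0,"x": 0.096,"y": 0,"z": 0,"fingers": 0.75}])

```text
time: 23.45
ee_pos: [0.4453, 0.3594, 0.2405]
eef_rot: [0.721, 0.693, 0.0, -0.0]
ft_force: [0.1, -0.9, -0.0]
width: 0.0653
```

```bash
python3 - <<'E'
from fit import *
s=st();c=cam('scene','scene12');g=cv2.imread('pics/scene12.png')[170:370,390:640];cv2.imwrite('pics/scene12z.png',cv2.resize(g,None,fx=3,fy=3))
E
```

```text
t 23.45 p [0.4453 0.3594 0.2405] q [ 0.7206  0.6934  0.     -0.    ] F [ 0.1 -0.9 -0. ] w 0.0653
```

View pics/scene12z.png

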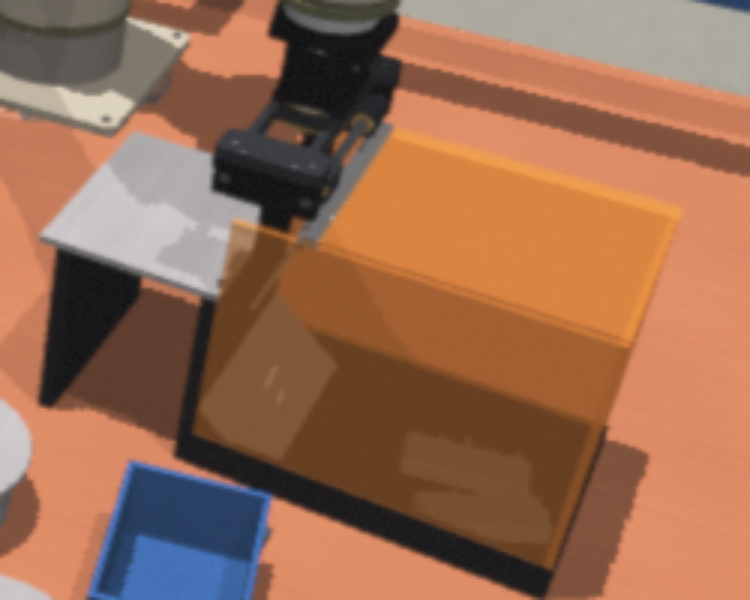

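Two slabs are inside. Going back for the next.

drive_tool(plan=[{"rx": 0,"ry": 0,"rz": 0,"x": -0.06,"y": 0,"z": 0,"fingers": 0.75},{"rx": 0,"ry": 0,"rz": 0,"x": -0.12,"y": 0,"z": -0.03,"fingers": 0.75},{"rx": 0,"ry": 0,"rz": 0,"x": -0.18,"y": 0.03,"z": -0.05,"fingers": 0.75},{"rx": 0,"ry": 0,"rz": 0,"x": -0.24,"y": 0.05,"z": -0.05,"fingers": 0.75},{"rx": 0,"ry": 0,"rz": 0,"x": -0.3,"y": 0.07,"z": -0.05,"fingers": 0.75},{"rx": 0,"ry": 0,"rz": 0,"x": -0.36,"y": 0.08,"z": -0.04,"fingers": 0.75},{"rx": 0,"ry": 0,"rz": 0,"x": -0.41,"y": 0.08,"z": -0.03,"fingers": 0.75},{"rx": 0,"ry": 0,"rz": 0,"x": -0.41,"y": 0.08,"z": -0.03,"fingers": 0.75},{"rx": 0,"ry": 0,"rz": 0,"x": -0.41,"y": 0.08,"z": -0.03,"fingers": 0.75}])

```text
time: 24.62
ee_pos: [0.5096, -0.0529, 0.2705]
eef_rot: [0.721, 0.693, 0.0, -0.0]
ft_force: [0.0, 0.5, 0.2]
width: 0.0652
```

```bash
python3 nxt.py w13;  python3 - <<'E'
from h import *
a=np.radians(106.7);p=np.array([.5389,-.0246])-.022*np.array([np.cos(a),np.sin(a)])
go([*p,.16],106.7);go([*p,.074],106.7)
E
```

```text
t 24.62 p [ 0.5096 -0.0529  0.2705] q [ 7.206e-01  6.933e-01  2.000e-04 -2.000e-04] F [0.  0.5 0.2] w 0.0652
cl ((425.5, -37.0), 90, 37, 85.3, 3685) z 0.0156
cl ((488.2, -216.7), 102, 35, 162.3, 1493) z 0.0201
cl ((539.0, -24.9), 90, 36, 106.8, 3735) z 0.0156
cl ((537.8, -140.6), 33, 33, 175.5, 952) z 0.0213
cl ((583.5, -219.5), 27, 15, 171.4, 259) z 0.0232
cur yaw 87.9 -> shift [0.0075 0.0352 0.1106] turn [ 0.0001 -0.0001 -0.0522] rows 1.9
cur yaw 87.9 -> shift [0.0074 0.0351 0.1966] turn [ 0.0001 -0.0001 -0.0522] rows 3.2
```

View pics/w13.png

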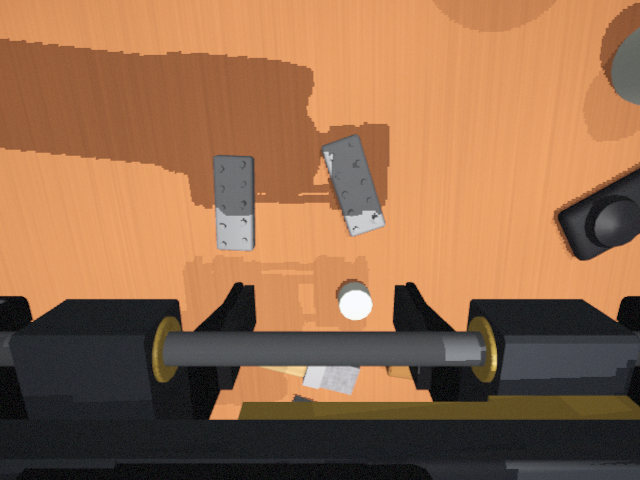

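View pics/sw13.png

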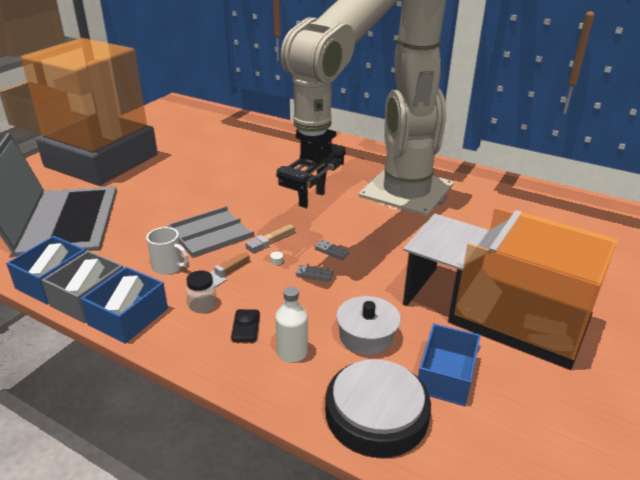

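Print C is at (539,-25) and print B at (426,-37), with the flap shut and the gear clear at (538,-141). I'll grasp C.

drive_tool(plan=[{"rx": 0,"ry": 0,"rz": -0.027,"x": 0.0075,"y": 0.0352,"z": 0.05,"fingers": 0.75},{"rx": 0,"ry": 0,"rz": -0.0522,"x": 0.0075,"y": 0.0352,"z": 0.11,"fingers": 0.75},{"rx": 0,"ry": 0,"rz": -0.0522,"x": 0.0075,"y": 0.0352,"z": 0.13,"fingers": 0.7},{"rx": 0,"ry": 0,"rz": -0.0522,"x": 0.0075,"y": 0.0352,"z": 0.17,"fingers": 0.65},{"rx": 0,"ry": 0,"rz": -0.0522,"x": 0.0075,"y": 0.0352,"z": 0.196,"fingers": 0.65},{"rx": 0,"ry": 0,"rz": -0.0522,"x": 0.0075,"y": 0.0352,"z": 0.196,"fingers": 0.6},{"rx": 0,"ry": 0,"rz": -0.0522,"x": 0.0075,"y": 0.0352,"z": 0.196,"fingers": 0},{"rx": 0,"ry": 0,"rz": -0.0522,"x": 0.0075,"y": 0.0352,"z": 0.196,"fingers": 0},{"rx": 0,"ry": 0,"rz": -0.0522,"x": 0.0075,"y": 0.0352,"z": 0.196,"fingers": 0},{"rx": 0,"ry": 0,"rz": -0.0522,"x": 0.0075,"y": 0.0352,"z": 0.196,"fingers": 0},{"rx": 0,"ry": 0,"rz": -0.0522,"x": 0.0075,"y": 0.0352,"z": 0.196,"fingers": 0}], squeeze=30)

```text
time: 26.1
ee_pos: [0.5456, -0.0469, 0.0755]
eef_rot: [0.598, 0.802, 0.001, 0.0]
ft_force: [-1.2, 0.5, 7.5]
width: 0.0359
```

```bash
cat > tobox.py <<'E'
from h import *
s=st();u=np.array([.0384,.9993]);S=np.array([.4453,.3435])
for d,z in [(-.16,.30),(-.08,.241),(.015,.241)]: go([*(S+d*u),z],87.8,s)
E
python3 tobox.py
```

```text
t 26.1 p [ 0.5456 -0.0469  0.0755] q [5.976e-01 8.018e-01 8.000e-04 3.000e-04] F [-1.2  0.5  7.5] w 0.0359
cur yaw 106.6 -> shift [ 0.2514 -0.0358 -0.2244] turn [ 0.0002 -0.0001  0.0522] rows 5.4
cur yaw 106.6 -> shift [ 0.3271 -0.0101 -0.1654] turn [ 0.0002 -0.0001  0.0522] rows 5.9
cur yaw 106.6 -> shift [ 0.4171  0.0205 -0.1653] turn [ 0.0002 -0.0001  0.0522] rows 7.2
```

drive_tool(plan=[{"rx": 0,"ry": 0,"rz": 0,"x": 0,"y": 0,"z": -0.05,"fingers": 0},{"rx": 0,"ry": 0,"rz": 0,"x": 0,"y": 0,"z": -0.11,"fingers": 0},{"rx": 0,"ry": 0,"rz": 0,"x": 0.01,"y": 0,"z": -0.17,"fingers": 0},{"rx": 0,"ry": 0,"rz": 0.02,"x": 0.05,"y": -0.01,"z": -0.21,"fingers": 0},{"rx": 0,"ry": 0,"rz": 0.04,"x": 0.11,"y": -0.02,"z": -0.22,"fingers": 0},{"rx": 0,"ry": 0,"rz": 0.0522,"x": 0.17,"y": -0.0358,"z": -0.22,"fingers": 0},{"rx": 0,"ry": 0,"rz": 0.0522,"x": 0.23,"y": -0.0358,"z": -0.22,"fingers": 0},{"rx": 0,"ry": 0,"rz": 0.0522,"x": 0.2514,"y": -0.0358,"z": -0.21,"fingers": 0},{"rx": 0,"ry": 0,"rz": 0.0522,"x": 0.3,"y": -0.02,"z": -0.19,"fingers": 0},{"rx": 0,"ry": 0,"rz": 0.0522,"x": 0.3271,"y": -0.0101,"z": -0.166,"fingers": 0},{"rx": 0,"ry": 0,"rz": 0.0522,"x": 0.3271,"y": -0.0101,"z": -0.166,"fingers": 0},{"rx": 0,"ry": 0,"rz": 0.0522,"x": 0.3271,"y": -0.0101,"z": -0.166,"fingers": 0}])

```text
time: 27.6
ee_pos: [0.4423, 0.2624, 0.241]
eef_rot: [0.721, 0.693, 0.0, 0.0]
ft_force: [0.4, -0.2, -1.1]
width: 0.0356
```

```bash
python3 tobox.py|tail -2; python3 -c "
from h import *
cam('wrist','w14')"
```

```text
cur yaw 87.7 -> shift [ 0.0011 -0.0001  0.    ] turn [ 0.0001  0.     -0.0002] rows 0.0
cur yaw 87.7 -> shift [ 0.0961 -0.0002  0.    ] turn [ 0.0001  0.     -0.0002] rows 1.5
```

View pics/w14.png

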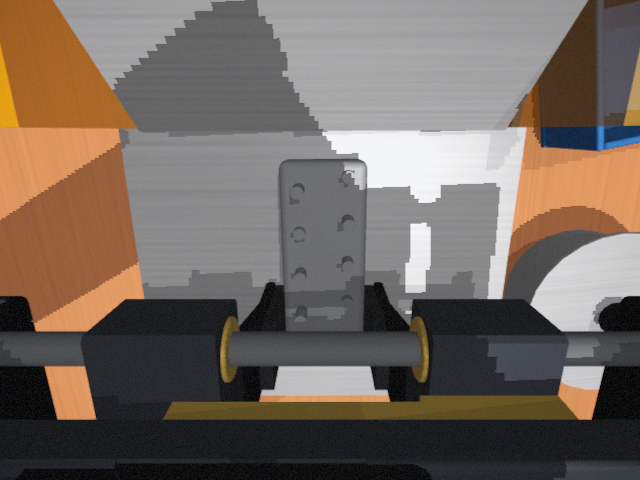

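Centred again, so I'll post it.

drive_tool(plan=[{"rx": 0,"ry": 0,"rz": 0,"x": 0.025,"y": 0,"z": 0,"fingers": 0},{"rx": 0,"ry": 0,"rz": 0,"x": 0.05,"y": 0,"z": 0,"fingers": 0},{"rx": 0,"ry": 0,"rz": 0,"x": 0.075,"y": 0,"z": 0,"fingers": 0},{"rx": 0,"ry": 0,"rz": 0,"x": 0.096,"y": 0,"z": 0,"fingers": 0},{"rx": 0,"ry": 0,"rz": 0,"x": 0.096,"y": 0,"z": 0,"fingers": 0},{"rx": 0,"ry": 0,"rz": 0,"x": 0.096,"y": 0,"z": 0,"fingers": 0.75},{"rx": 0,"ry": 0,"rz": 0,"x": 0.096,"y": 0,"z": 0,"fingers": 0.75},{"rx": 0,"ry": 0,"rz": 0,"x": 0.096,"y": 0,"z": 0,"fingers": 0.75},{"rx": 0,"ry": 0,"rz": 0,"x": 0.096,"y": 0,"z": 0,"fingers": 0.75},{"rx": 0,"ry": 0,"rz": 0,"x": 0.096,"y": 0,"z": 0,"fingers": 0.75},{"rx": 0,"ry": 0,"rz": 0,"x": 0.096,"y": 0,"z": 0,"fingers": 0.75},{"rx": 0,"ry": 0,"rz": 0,"x": 0.096,"y": 0,"z": 0,"fingers": 0.75}])

```text
time: 29.15
ee_pos: [0.4456, 0.3593, 0.2405]
eef_rot: [0.721, 0.693, 0.0, -0.0]
ft_force: [0.9, -1.4, 0.3]
width: 0.0654
```

```bash
python3 - <<'E'
from fit import *
s=st();c=cam('scene','scene15');g=cv2.imread('pics/scene15.png')[170:370,390:640];cv2.imwrite('pics/scene15z.png',cv2.resize(g,None,fx=3,fy=3))
E
```

```text
t 29.15 p [0.4456 0.3593 0.2405] q [ 0.7206  0.6934  0.     -0.    ] F [ 0.9 -1.4  0.3] w 0.0654
```

View pics/scene15z.png

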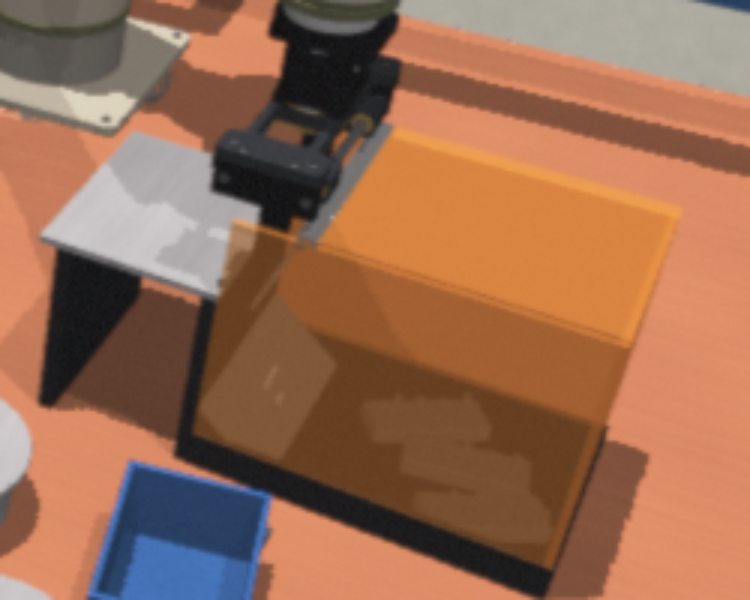

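Three slabs are inside. Back for B.

drive_tool(plan=[{"rx": 0,"ry": 0,"rz": 0,"x": -0.06,"y": 0,"z": 0,"fingers": 0.75},{"rx": 0,"ry": 0,"rz": 0,"x": -0.12,"y": 0,"z": -0.03,"fingers": 0.75},{"rx": 0,"ry": 0,"rz": 0,"x": -0.18,"y": 0,"z": -0.05,"fingers": 0.75},{"rx": 0,"ry": 0,"rz": 0,"x": -0.24,"y": 0,"z": -0.05,"fingers": 0.75},{"rx": 0,"ry": 0,"rz": 0,"x": -0.3,"y": 0,"z": -0.05,"fingers": 0.75},{"rx": 0,"ry": 0,"rz": 0,"x": -0.36,"y": 0,"z": -0.02,"fingers": 0.75},{"rx": 0,"ry": 0,"rz": 0,"x": -0.42,"y": 0,"z": 0,"fingers": 0.75},{"rx": 0,"ry": 0,"rz": 0,"x": -0.42,"y": 0,"z": 0,"fingers": 0.75},{"rx": 0,"ry": 0,"rz": 0,"x": -0.42,"y": 0,"z": 0,"fingers": 0.75}])

```text
time: 30.32
ee_pos: [0.4296, -0.06, 0.2407]
eef_rot: [0.721, 0.693, 0.0, -0.0]
ft_force: [-0.3, -0.0, 0.3]
width: 0.065
```

```bash
python3 nxt.py w16
```

```text
t 30.32 p [ 0.4296 -0.06    0.2407] q [ 7.207e-01  6.932e-01  4.000e-04 -1.000e-04] F [-0.3 -0.   0.3] w 0.065
cl ((467.5, -211.5), 136, 37, 165.9, 2087) z 0.021
cl ((425.5, -37.2), 90, 36, 85.5, 4341) z 0.0155
cl ((540.5, -137.8), 34, 25, 136.2, 959) z 0.0212
```

View pics/w16.png

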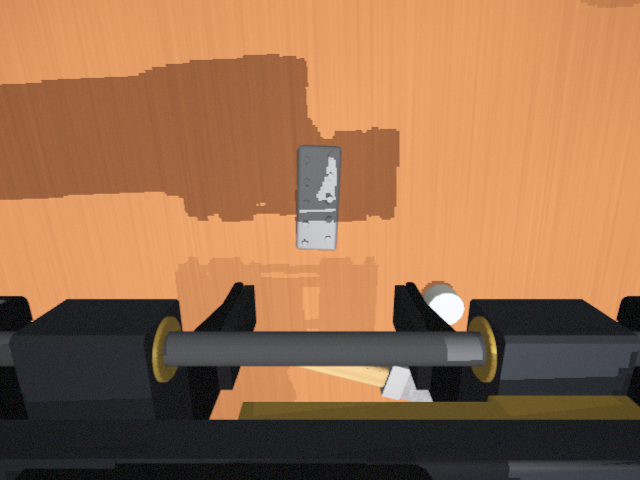

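View pics/sw16.png

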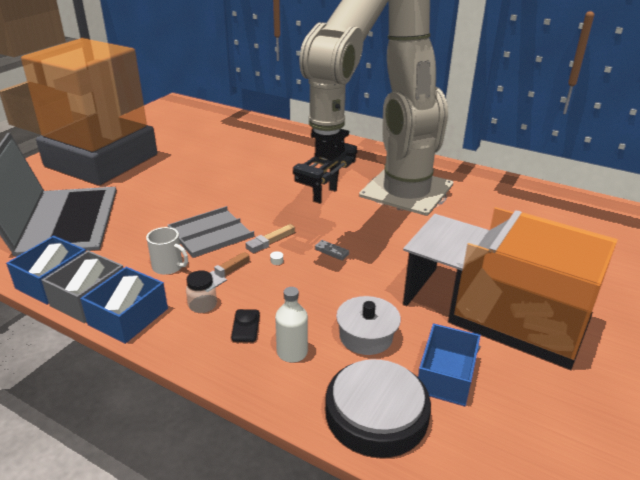

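```bash
python3 - <<'E'
from h import *
go([.4238,-.0591,.074],85.5)
E
```

```text
cur yaw 87.9 -> shift [-0.0004 -0.0062  0.1669] turn [ 0.0001 -0.      0.0067] rows 2.7
```

drive_tool(plan=[{"rx": 0,"ry": 0,"rz": 0.0067,"x": 0,"y": -0.006,"z": 0.05,"fingers": 0.75},{"rx": 0,"ry": 0,"rz": 0.0067,"x": 0,"y": -0.006,"z": 0.1,"fingers": 0.7},{"rx": 0,"ry": 0,"rz": 0.0067,"x": 0,"y": -0.006,"z": 0.14,"fingers": 0.7},{"rx": 0,"ry": 0,"rz": 0.0067,"x": 0,"y": -0.006,"z": 0.167,"fingers": 0.65},{"rx": 0,"ry": 0,"rz": 0.0067,"x": 0,"y": -0.006,"z": 0.167,"fingers": 0.6},{"rx": 0,"ry": 0,"rz": 0.0067,"x": 0,"y": -0.006,"z": 0.167,"fingers": 0},{"rx": 0,"ry": 0,"rz": 0.0067,"x": 0,"y": -0.006,"z": 0.167,"fingers": 0},{"rx": 0,"ry": 0,"rz": 0.0067,"x": 0,"y": -0.006,"z": 0.167,"fingers": 0},{"rx": 0,"ry": 0,"rz": 0.0067,"x": 0,"y": -0.006,"z": 0.167,"fingers": 0},{"rx": 0,"ry": 0,"rz": 0.0067,"x": 0,"y": -0.006,"z": 0.167,"fingers": 0}], squeeze=30)

```text
time: 31.68
ee_pos: [0.4239, -0.0598, 0.0739]
eef_rot: [0.735, 0.678, 0.001, -0.0]
ft_force: [-0.3, 2.1, 6.5]
width: 0.0352
```

```bash
python3 tobox.py
```

```text
t 31.68 p [ 0.4239 -0.0598  0.0739] q [ 7.349e-01  6.781e-01  6.000e-04 -1.000e-04] F [-0.3  2.1  6.5] w 0.0352
cur yaw 85.4 -> shift [ 0.2441 -0.0041 -0.2259] turn [ 0.0001 -0.0002 -0.0067] rows 5.3
cur yaw 85.4 -> shift [ 0.3239 -0.0075 -0.1668] turn [ 0.0001 -0.0002 -0.0067] rows 5.8
cur yaw 85.4 -> shift [ 0.4189 -0.0115 -0.1667] turn [ 0.0001 -0.0002 -0.0067] rows 7.2
```

drive_tool(plan=[{"rx": 0,"ry": 0,"rz": 0,"x": 0,"y": 0,"z": -0.05,"fingers": 0},{"rx": 0,"ry": 0,"rz": 0,"x": 0,"y": 0,"z": -0.11,"fingers": 0},{"rx": 0,"ry": 0,"rz": 0,"x": 0.01,"y": 0,"z": -0.17,"fingers": 0},{"rx": 0,"ry": 0,"rz": 0,"x": 0.06,"y": 0,"z": -0.21,"fingers": 0},{"rx": 0,"ry": 0,"rz": -0.0067,"x": 0.12,"y": -0.004,"z": -0.22,"fingers": 0},{"rx": 0,"ry": 0,"rz": -0.0067,"x": 0.18,"y": -0.004,"z": -0.22,"fingers": 0},{"rx": 0,"ry": 0,"rz": -0.0067,"x": 0.244,"y": -0.004,"z": -0.21,"fingers": 0},{"rx": 0,"ry": 0,"rz": -0.0067,"x": 0.29,"y": -0.006,"z": -0.185,"fingers": 0},{"rx": 0,"ry": 0,"rz": -0.0067,"x": 0.324,"y": -0.0075,"z": -0.167,"fingers": 0},{"rx": 0,"ry": 0,"rz": -0.0067,"x": 0.324,"y": -0.0075,"z": -0.167,"fingers": 0},{"rx": 0,"ry": 0,"rz": -0.0067,"x": 0.324,"y": -0.0075,"z": -0.167,"fingers": 0}])

```text
time: 33.05
ee_pos: [0.4423, 0.2625, 0.2406]
eef_rot: [0.721, 0.693, -0.0, 0.0]
ft_force: [0.6, -0.5, 0.1]
width: 0.0356
```

```bash
python3 tobox.py|tail -2; python3 -c "
from h import *
cam('wrist','w17')"
```

```text
cur yaw 87.7 -> shift [ 0.001  -0.0001 -0.0004] turn [ 0.      0.0001 -0.0002] rows 0.0
cur yaw 87.7 -> shift [ 0.096  -0.0002 -0.0005] turn [ 0.      0.0001 -0.0002] rows 1.5
```

View pics/w17.png

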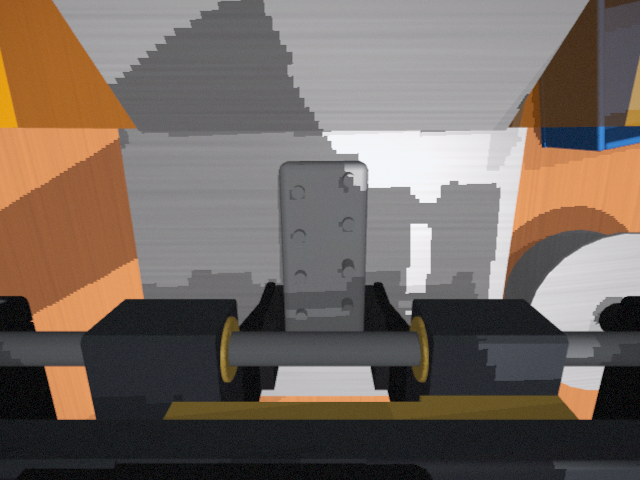

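drive_tool(plan=[{"rx": 0,"ry": 0,"rz": 0,"x": 0.025,"y": 0,"z": 0,"fingers": 0},{"rx": 0,"ry": 0,"rz": 0,"x": 0.05,"y": 0,"z": 0,"fingers": 0},{"rx": 0,"ry": 0,"rz": 0,"x": 0.075,"y": 0,"z": 0,"fingers": 0},{"rx": 0,"ry": 0,"rz": 0,"x": 0.096,"y": 0,"z": 0,"fingers": 0},{"rx": 0,"ry": 0,"rz": 0,"x": 0.096,"y": 0,"z": 0,"fingers": 0},{"rx": 0,"ry": 0,"rz": 0,"x": 0.096,"y": 0,"z": 0,"fingers": 0.75},{"rx": 0,"ry": 0,"rz": 0,"x": 0.096,"y": 0,"z": 0,"fingers": 0.75},{"rx": 0,"ry": 0,"rz": 0,"x": 0.096,"y": 0,"z": 0,"fingers": 0.75},{"rx": 0,"ry": 0,"rz": 0,"x": 0.096,"y": 0,"z": 0,"fingers": 0.75},{"rx": 0,"ry": 0,"rz": 0,"x": 0.096,"y": 0,"z": 0,"fingers": 0.75},{"rx": 0,"ry": 0,"rz": 0,"x": 0.096,"y": 0,"z": 0,"fingers": 0.75},{"rx": 0,"ry": 0,"rz": 0,"x": 0.096,"y": 0,"z": 0,"fingers": 0.75}])

```text
time: 34.6
ee_pos: [0.4457, 0.3594, 0.2405]
eef_rot: [0.721, 0.693, 0.0, -0.0]
ft_force: [0.3, -1.9, 0.4]
width: 0.0652
```

```bash
python3 - <<'E'
from fit import *
s=st();c=cam('scene','scene18');g=cv2.imread('pics/scene18.png')[170:370,390:640];cv2.imwrite('pics/scene18z.png',cv2.resize(g,None,fx=3,fy=3))
go([.50,-.18,.30],80)
E
```

```text
t 34.6 p [0.4457 0.3594 0.2405] q [ 0.7206  0.6934  0.     -0.    ] F [ 0.3 -1.9  0.4] w 0.0652
cur yaw 87.8 -> shift [-0.5369  0.0749 -0.0595] turn [ 0.     -0.      0.0217] rows 8.7
```

View pics/scene18z.png

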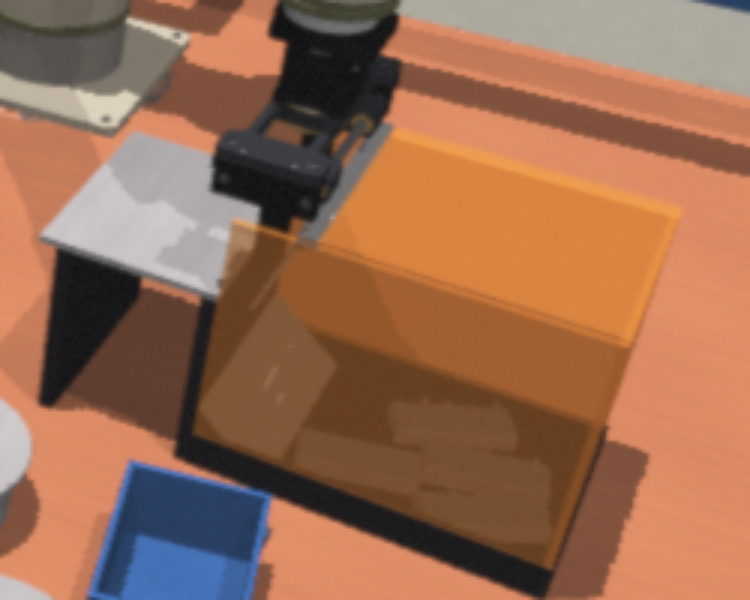

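All four slabs are inside. Now I'll retreat and go to view the tools and the tray.

drive_tool(plan=[{"rx": 0,"ry": 0,"rz": 0,"x": -0.06,"y": 0,"z": 0,"fingers": 0.8},{"rx": 0,"ry": 0,"rz": 0,"x": -0.12,"y": 0,"z": -0.03,"fingers": 0.8},{"rx": 0,"ry": 0,"rz": 0,"x": -0.18,"y": 0.02,"z": -0.07,"fingers": 0.8},{"rx": 0,"ry": 0,"rz": 0,"x": -0.24,"y": 0.03,"z": -0.1,"fingers": 0.8},{"rx": 0,"ry": 0,"rz": 0,"x": -0.3,"y": 0.04,"z": -0.11,"fingers": 0.8},{"rx": 0,"ry": 0,"rz": 0.01,"x": -0.36,"y": 0.05,"z": -0.11,"fingers": 0.8},{"rx": 0,"ry": 0,"rz": 0.02,"x": -0.42,"y": 0.06,"z": -0.11,"fingers": 0.8},{"rx": 0,"ry": 0,"rz": 0.03,"x": -0.48,"y": 0.07,"z": -0.11,"fingers": 0.8},{"rx": 0,"ry": 0,"rz": 0.04,"x": -0.54,"y": 0.08,"z": -0.11,"fingers": 0.8},{"rx": 0,"ry": 0,"rz": 0.05,"x": -0.6,"y": 0.08,"z": -0.11,"fingers": 0.8},{"rx": 0,"ry": 0,"rz": 0.06,"x": -0.66,"y": 0.08,"z": -0.11,"fingers": 0.8},{"rx": 0,"ry": 0,"rz": 0.063,"x": -0.72,"y": 0.08,"z": -0.11,"fingers": 0.8}])

```text
time: 36.15
ee_pos: [0.4993, -0.3502, 0.3501]
eef_rot: [0.843, 0.539, -0.0, -0.0]
ft_force: [1.4, 0.8, 1.0]
width: 0.0697
```

drive_tool(plan=[{"rx": 0,"ry": 0,"rz": 0,"x": -0.05,"y": 0,"z": 0,"fingers": 0.8},{"rx": 0,"ry": 0,"rz": 0,"x": -0.05,"y": 0,"z": 0,"fingers": 0.8},{"rx": 0,"ry": 0,"rz": 0,"x": -0.05,"y": 0,"z": 0,"fingers": 0.8}])

```text
time: 36.52
ee_pos: [0.4781, -0.3939, 0.3505]
eef_rot: [0.843, 0.538, 0.0, -0.0]
ft_force: [1.0, 0.6, -0.6]
width: 0.0699
```

```bash
python3 - <<'E'
from fit import *
s=st();print(np.round(s['joint_positions'],2));c=cam('wrist','w19');W=cloud(c);np.savez('w19.npz',W=W)
clusters(W,x0=.3,x1=.75,y0=-.5,y1=-.08,zl=.0085,zh=.035)
cam('scene','scene19')
E
```

```text
t 36.52 p [ 0.4781 -0.3939  0.3505] q [ 8.427e-01  5.384e-01  2.000e-04 -1.000e-04] F [ 1.   0.6 -0.6] w 0.0699
[-0.18  0.49  1.15  1.43 -0.44  1.51  0.52]
cl ((463.5, -207.2), 154, 37, 160.8, 4649) z 0.0208
cl ((518.8, -378.5), 190, 168, 154.4, 3254) z 0.0172
cl ((596.8, -230.1), 61, 12, 156.5, 516) z 0.0212
cl ((681.2, -356.3), 101, 27, 65.4, 965) z 0.0243
cl ((722.7, -386.3), 69, 27, 73.2, 1010) z 0.0228
```

View pics/w19.png

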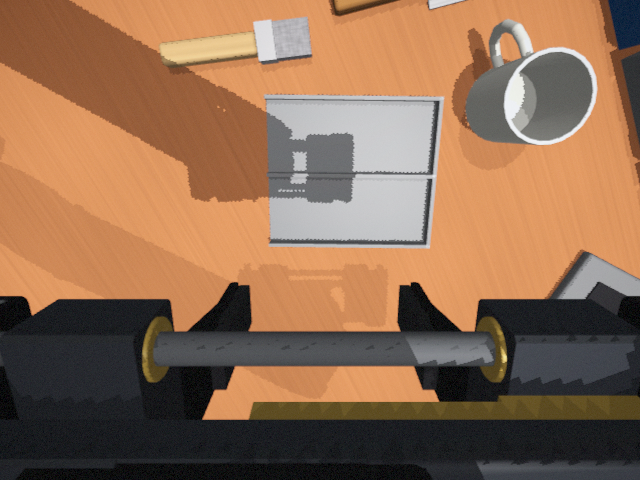

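View pics/scene19.png

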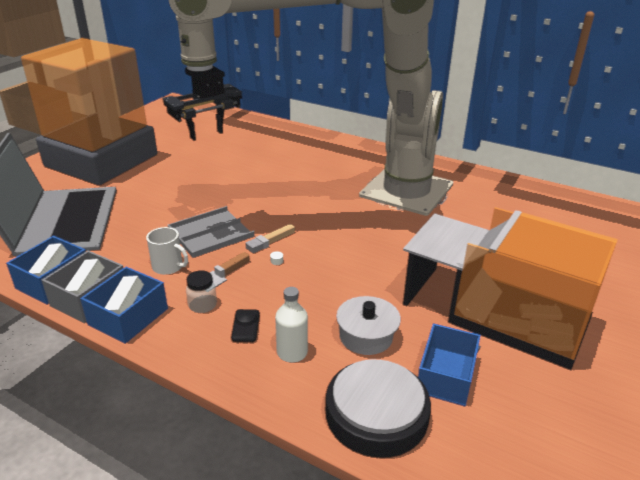

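The tray centre is (518.8,-378.5) with its +x at -25.6° and its open end at image left. The brush grip point is about (457,-205), pointing -19°. All four slabs show in the box and the flap is shut. I'll go to the brush.

```bash
python3 - <<'E'
from h import *
st();go([.4569,-.2049,.2],-19.2)
E
```

```text
t 36.62 p [ 0.4789 -0.3928  0.3505] q [ 8.420e-01  5.394e-01  4.000e-04 -1.000e-04] F [ 0.6 -0.3  0.7] w 0.0696
cur yaw 65.3 -> shift [ 0.1614 -0.0985  0.1506] turn [-1.000e-04 -1.000e-04  2.347e-01] rows 7.9
```

drive_tool(plan=[{"rx": 0,"ry": 0,"rz": 0.03,"x": 0.04,"y": -0.02,"z": 0,"fingers": 0.8},{"rx": 0,"ry": 0,"rz": 0.06,"x": 0.08,"y": -0.05,"z": 0.02,"fingers": 0.8},{"rx": 0,"ry": 0,"rz": 0.09,"x": 0.12,"y": -0.07,"z": 0.04,"fingers": 0.8},{"rx": 0,"ry": 0,"rz": 0.12,"x": 0.16,"y": -0.0985,"z": 0.07,"fingers": 0.8},{"rx": 0,"ry": 0,"rz": 0.15,"x": 0.1614,"y": -0.0985,"z": 0.1,"fingers": 0.8},{"rx": 0,"ry": 0,"rz": 0.18,"x": 0.1614,"y": -0.0985,"z": 0.13,"fingers": 0.8},{"rx": 0,"ry": 0,"rz": 0.21,"x": 0.1614,"y": -0.0985,"z": 0.15,"fingers": 0.8},{"rx": 0,"ry": 0,"rz": 0.2347,"x": 0.1614,"y": -0.0985,"z": 0.15,"fingers": 0.8},{"rx": 0,"ry": 0,"rz": 0.2347,"x": 0.1614,"y": -0.0985,"z": 0.15,"fingers": 0.8},{"rx": 0,"ry": 0,"rz": 0.2347,"x": 0.1614,"y": -0.0985,"z": 0.15,"fingers": 0.8}])

```text
time: 37.88
ee_pos: [0.4567, -0.2051, 0.2006]
eef_rot: [0.986, -0.167, 0.0, -0.0]
ft_force: [0.4, 0.1, 0.6]
width: 0.0696
```

```bash
python3 - <<'E'
from fit import *
s=st();print(np.round(s['joint_positions'],2));c=cam('wrist','w20');W=cloud(c)
clusters(W,x0=.3,x1=.75,y0=-.29,y1=-.08,zl=.0085,zh=.035)
E
```

```text
t 37.88 p [ 0.4567 -0.2051  0.2006] q [ 9.860e-01 -1.666e-01  1.000e-04 -2.000e-04] F [0.4 0.1 0.6] w 0.0696
[-0.79  0.33  1.31  1.95 -0.35  1.13 -1.24]
cl ((463.4, -207.8), 153, 36, 161.5, 7253) z 0.0209
cl ((497.5, -277.4), 66, 5, 154.3, 732) z 0.0173
cl ((537.5, -141.8), 33, 33, 98.4, 1924) z 0.0215
cl ((594.7, -217.9), 49, 24, 168.4, 3092) z 0.0232
```

View pics/w20.png

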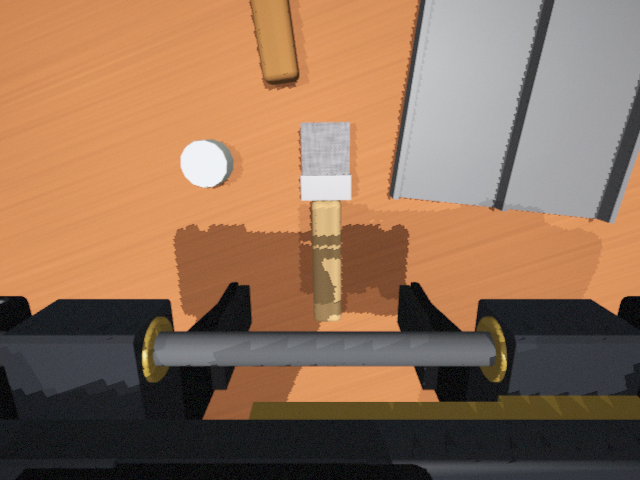

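drive_tool(plan=[{"rx": 0,"ry": 0,"rz": 0,"x": 0,"y": 0,"z": 0.05,"fingers": 0.7},{"rx": 0,"ry": 0,"rz": 0,"x": 0,"y": 0,"z": 0.09,"fingers": 0.6},{"rx": 0,"ry": 0,"rz": 0,"x": 0,"y": 0,"z": 0.12,"fingers": 0.55},{"rx": 0,"ry": 0,"rz": 0,"x": 0,"y": 0,"z": 0.1275,"fingers": 0.5},{"rx": 0,"ry": 0,"rz": 0,"x": 0,"y": 0,"z": 0.1275,"fingers": 0},{"rx": 0,"ry": 0,"rz": 0,"x": 0,"y": 0,"z": 0.1275,"fingers": 0},{"rx": 0,"ry": 0,"rz": 0,"x": 0,"y": 0,"z": 0.1275,"fingers": 0},{"rx": 0,"ry": 0,"rz": 0,"x": 0,"y": 0,"z": 0.1275,"fingers": 0},{"rx": 0,"ry": 0,"rz": 0,"x": 0,"y": 0,"z": 0.1275,"fingers": 0},{"rx": 0,"ry": 0,"rz": 0,"x": 0,"y": 0,"z": 0.1275,"fingers": 0}], squeeze=30)

```text
time: 39.17
ee_pos: [0.4568, -0.2064, 0.074]
eef_rot: [0.986, -0.168, 0.001, -0.0]
ft_force: [-1.2, 1.1, 7.4]
width: 0.0216
```

```bash
python3 - <<'E'
from h import *
s=st();print(np.round(s['joint_positions'],2))
# brush centre +7: mid at local x=-7
for ly in (-41,41):
    a=np.radians(-25.6);u=np.array([np.cos(a),np.sin(a)]);v=np.array([-u[1],u[0]])
    p=(np.array([518.8,-378.5])-7*u+ly*v)/1000;print(p)
    go([*p,.16],-25.6,s)
E
```

```text
t 39.17 p [ 0.4568 -0.2064  0.074 ] q [ 9.858e-01 -1.679e-01  7.000e-04 -2.000e-04] F [-1.2  1.1  7.4] w 0.0216
[-0.54  0.52  1.05  2.04 -0.58  0.91 -1.09]
[ 0.49477166 -0.41245053]
cur yaw -19.3 -> shift [ 0.1042  0.1818 -0.086 ] turn [-0.0001 -0.0002  0.0174] rows 3.6
[ 0.53020269 -0.33850027]
cur yaw -19.3 -> shift [ 0.1131  0.1003 -0.0859] turn [-0.0001 -0.0002  0.0174] rows 2.8
```

drive_tool(plan=[{"rx": 0,"ry": 0,"rz": 0,"x": 0,"y": 0,"z": -0.04,"fingers": 0},{"rx": 0,"ry": 0,"rz": 0,"x": 0,"y": 0,"z": -0.086,"fingers": 0},{"rx": 0,"ry": 0,"rz": 0.0174,"x": 0.03,"y": 0.05,"z": -0.086,"fingers": 0},{"rx": 0,"ry": 0,"rz": 0.0174,"x": 0.06,"y": 0.1,"z": -0.086,"fingers": 0},{"rx": 0,"ry": 0,"rz": 0.0174,"x": 0.09,"y": 0.15,"z": -0.086,"fingers": 0},{"rx": 0,"ry": 0,"rz": 0.0174,"x": 0.1042,"y": 0.1818,"z": -0.086,"fingers": 0},{"rx": 0,"ry": 0,"rz": 0.0174,"x": 0.1042,"y": 0.1818,"z": -0.086,"fingers": 0},{"rx": 0,"ry": 0,"rz": 0.0174,"x": 0.1042,"y": 0.1818,"z": -0.086,"fingers": 0}])

```text
time: 40.17
ee_pos: [0.4943, -0.4118, 0.1591]
eef_rot: [0.975, -0.222, -0.0, -0.0]
ft_force: [-0.8, 0.7, -0.6]
width: 0.0218
```

```bash
python3 - <<'E'
from fit import *
s=st();print(np.round(s['joint_positions'],2));c=cam('wrist','w21');W=cloud(c)
P=box(W,.3,.75,-.5,-.25,.012,.022);print('walls',rect(P))
go([.4948,-.4125,.078],-25.6,s)
E
```

```text
t 40.17 p [ 0.4943 -0.4118  0.1591] q [ 9.752e-01 -2.215e-01 -1.000e-04 -2.000e-04] F [-0.8  0.7 -0.6] w 0.0218
[-0.08  0.69  1.01  1.6  -0.61  1.2  -0.96]
walls ((568.0, -376.6), 214, 192, 64.3, 8697)
cur yaw -25.6 -> shift [0.0007 0.0004 0.0811] turn [-0.0001  0.      0.    ] rows 1.3
```

View pics/w21.png

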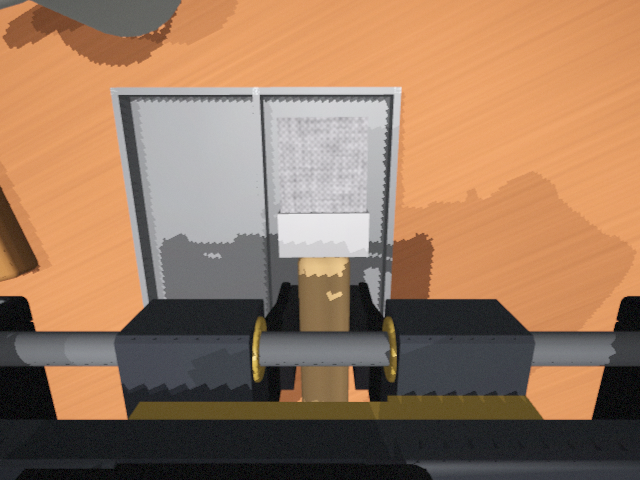

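The brush is lined up with the compartment. I'll lower it, then open only to 35 mm so the fingers stay between the walls.

drive_tool(plan=[{"rx": 0,"ry": 0,"rz": 0,"x": 0,"y": 0,"z": 0.04,"fingers": 0},{"rx": 0,"ry": 0,"rz": 0,"x": 0,"y": 0,"z": 0.07,"fingers": 0},{"rx": 0,"ry": 0,"rz": 0,"x": 0,"y": 0,"z": 0.081,"fingers": 0},{"rx": 0,"ry": 0,"rz": 0,"x": 0,"y": 0,"z": 0.081,"fingers": 0},{"rx": 0,"ry": 0,"rz": 0,"x": 0,"y": 0,"z": 0.081,"fingers": 0},{"rx": 0,"ry": 0,"rz": 0,"x": 0,"y": 0,"z": 0.081,"fingers": 0.4},{"rx": 0,"ry": 0,"rz": 0,"x": 0,"y": 0,"z": 0.081,"fingers": 0.4},{"rx": 0,"ry": 0,"rz": 0,"x": 0,"y": 0,"z": 0.081,"fingers": 0.4},{"rx": 0,"ry": 0,"rz": 0,"x": 0,"y": 0,"z": 0.04,"fingers": 0.4},{"rx": 0,"ry": 0,"rz": 0,"x": 0,"y": 0,"z": -0.02,"fingers": 0.4},{"rx": 0,"ry": 0,"rz": 0,"x": 0,"y": 0,"z": -0.08,"fingers": 0.5},{"rx": 0,"ry": 0,"rz": 0,"x": 0,"y": 0,"z": -0.08,"fingers": 0.6}])

```text
time: 41.72
ee_pos: [0.495, -0.4142, 0.244]
eef_rot: [0.975, -0.222, 0.003, 0.001]
ft_force: [-0.3, -0.3, -0.4]
width: 0.0467
```

```bash
python3 - <<'E'
from fit import *
s=st();c=cam('wrist','w22');W=cloud(c)
clusters(W,x0=.3,x1=.75,y0=-.29,y1=-.08,zl=.0085,zh=.035)
for n in ['side','scene']:
    c=cam(n,n+'22');W=cloud(c)
    for x in nets.regions_of('scraper_mid',n)[:2]: print(n,round(x['confidence'],2),obb(W,np.array(x['region'])))
E
```

```text
t 41.73 p [ 0.495  -0.4142  0.244 ] q [ 0.9751 -0.2219  0.0034  0.0015] F [-0.3 -0.3 -0.4] w 0.0467
cl ((504.0, -280.8), 46, 5, 154.8, 338) z 0.017
cl ((535.6, -146.1), 34, 27, 152.5, 1098) z 0.0212
cl ((620.9, -223.7), 102, 28, 168.4, 4782) z 0.0232
side 0.88 {'c': (650, -238), 'L': 159, 'W': 70, 'ang': 177.0, 'z': array([ 2., 12., 28.]), 'n': 681, 'mean': array([ 652., -223.,   14.])}
scene 0.66 {'c': (633, -237), 'L': 134, 'W': 60, 'ang': 176.2, 'z': array([ 3., 19., 30.]), 'n': 523, 'mean': array([ 638., -224.,   18.])}
```

View pics/w22.png

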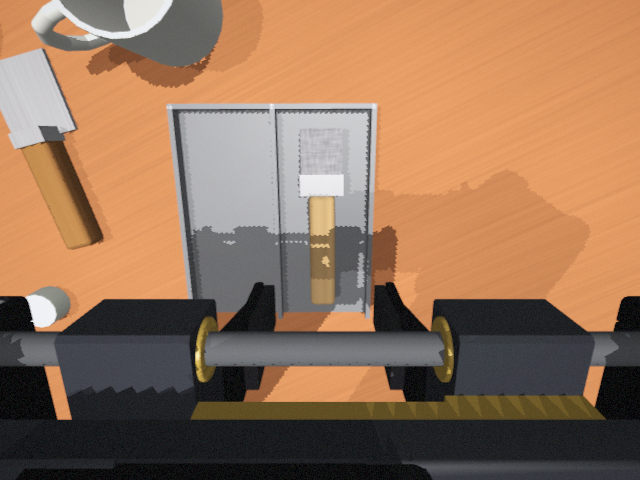

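View pics/side22.png

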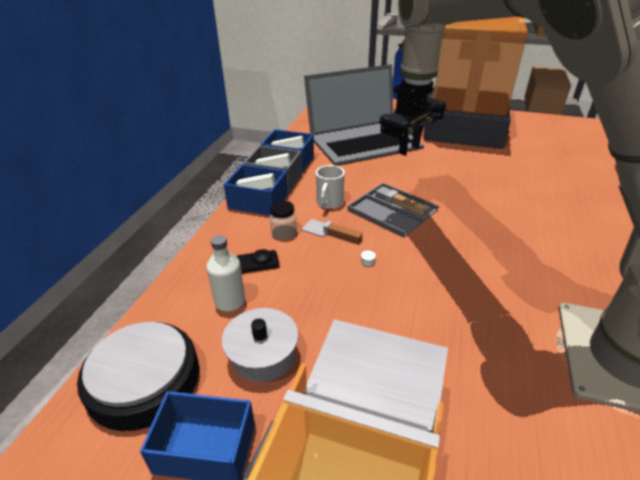

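The brush lies flat in the right-hand compartment. I'll now move above the scraper and check clearance to the mug.

```bash
python3 - <<'E'
from fit import *
W=np.load('w19.npz')['W']
P=box(W,.58,.8,-.45,-.25,.035,.12);print(np.round([P.min(0),P.max(0)],3))
for y in np.arange(-.42,-.26,.015):
    m=abs(P[:,1]-y)<.0075
    if m.any(): print(round(y,3),np.round([P[m,0].min(),P[m,0].max()],3))
go([.6395,-.2275,.2],-11.6)
E
```

```text
[[ 0.66  -0.419  0.035]
 [ 0.74  -0.303  0.097]]
-0.42 [0.679 0.721]
-0.405 [0.665 0.736]
-0.39 [0.661 0.739]
-0.375 [0.66 0.74]
-0.36 [0.662 0.738]
-0.345 [0.67  0.729]
-0.33 [0.695 0.705]
-0.315 [0.694 0.704]
-0.3 [0.695 0.703]
cur yaw -25.6 -> shift [ 0.0517 -0.2292  0.0376] turn [-0.0001  0.0003 -0.0389] rows 3.8
```

drive_tool(plan=[{"rx": 0,"ry": 0,"rz": 0,"x": 0.01,"y": -0.05,"z": 0,"fingers": 0.7},{"rx": 0,"ry": 0,"rz": -0.015,"x": 0.02,"y": -0.11,"z": 0,"fingers": 0.7},{"rx": 0,"ry": 0,"rz": -0.03,"x": 0.04,"y": -0.17,"z": 0,"fingers": 0.7},{"rx": 0,"ry": 0,"rz": -0.0389,"x": 0.0517,"y": -0.229,"z": 0.02,"fingers": 0.7},{"rx": 0,"ry": 0,"rz": -0.0389,"x": 0.0517,"y": -0.229,"z": 0.038,"fingers": 0.7},{"rx": 0,"ry": 0,"rz": -0.0389,"x": 0.0517,"y": -0.229,"z": 0.038,"fingers": 0.7},{"rx": 0,"ry": 0,"rz": -0.0389,"x": 0.0517,"y": -0.229,"z": 0.038,"fingers": 0.7}])

```text
time: 42.85
ee_pos: [0.6387, -0.2303, 0.2016]
eef_rot: [0.995, -0.103, -0.0, 0.0]
ft_force: [-0.5, -0.6, 0.1]
width: 0.0607
```

```bash
python3 - <<'E'
from fit import *
s=st();print(np.round(s['joint_positions'],2));c=cam('wrist','w23');W=cloud(c)
clusters(W,x0=.5,x1=.76,y0=-.29,y1=-.16,zl=.0085,zh=.035)
P=box(W,.5,.76,-.29,-.16,.0035,.035);print(rect(P))
P=box(W,.5,.76,-.29,-.16,.0035,.0075);print(rect(P))
E
```

```text
t 42.85 p [ 0.6387 -0.2303  0.2016] q [ 9.947e-01 -1.027e-01 -1.000e-04  5.000e-04] F [-0.5 -0.6  0.1] w 0.0607
[-0.35  0.69  0.97  1.45 -0.57  1.3  -1.12]
cl ((621.8, -222.6), 101, 26, 167.6, 4018) z 0.0236
cl ((747.0, -211.4), 45, 8, 113.8, 366) z 0.0224
((665.9, -235.3), 188, 80, 4.6, 7938)
((711.8, -227.6), 89, 82, 168.5, 3535)
```

View pics/w23.png

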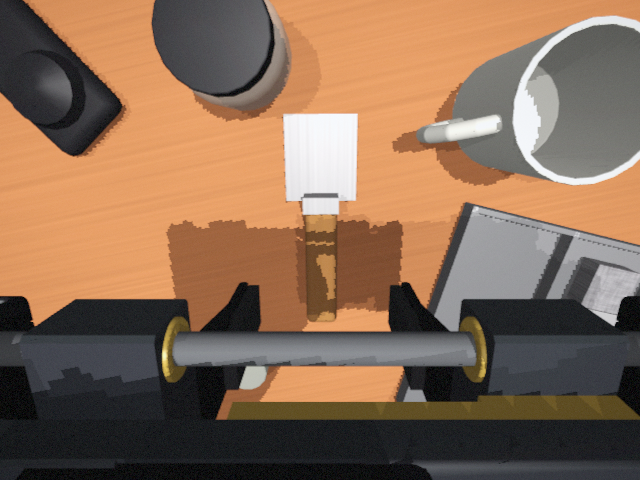

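```bash
python3 - <<'E'
from h import *
st();go([.636,-.2257,.074],-12.2)
E
```

```text
t 42.9 p [ 0.639  -0.2302  0.2019] q [ 9.947e-01 -1.026e-01  3.000e-04  4.000e-04] F [ 0.4  0.1 -0.7] w 0.0605
cur yaw -11.8 -> shift [-0.0039 -0.0039  0.1279] turn [ 0.0001 -0.0001  0.0012] rows 2.0
```

drive_tool(plan=[{"rx": 0,"ry": 0,"rz": 0.0012,"x": -0.004,"y": -0.004,"z": 0.04,"fingers": 0.65},{"rx": 0,"ry": 0,"rz": 0.0012,"x": -0.004,"y": -0.004,"z": 0.07,"fingers": 0.65},{"rx": 0,"ry": 0,"rz": 0.0012,"x": -0.004,"y": -0.004,"z": 0.07,"fingers": 0.65},{"rx": 0,"ry": 0,"rz": 0.0012,"x": -0.004,"y": -0.004,"z": 0.07,"fingers": 0.65}])

```text
time: 43.4
ee_pos: [0.637, -0.2247, 0.133]
eef_rot: [0.994, -0.105, 0.001, 0.0]
ft_force: [-0.3, -0.5, 0.3]
width: 0.0563
```

```bash
python3 - <<'E'
from h import *
st();go([.636,-.2257,.074],-12.2)
E
```

```text
t 43.4 p [ 0.637  -0.2247  0.133 ] q [ 9.944e-01 -1.054e-01  1.000e-03  4.000e-04] F [-0.3 -0.5  0.3] w 0.0563
cur yaw -12.1 -> shift [-0.0009  0.0011  0.059 ] turn [ 0.0001 -0.0003  0.0003] rows 0.9
```

drive_tool(plan=[{"rx": 0,"ry": 0,"rz": 0,"x": 0,"y": 0.001,"z": 0.04,"fingers": 0.6},{"rx": 0,"ry": 0,"rz": 0,"x": 0,"y": 0.001,"z": 0.058,"fingers": 0.5},{"rx": 0,"ry": 0,"rz": 0,"x": 0,"y": 0.001,"z": 0.058,"fingers": 0.5},{"rx": 0,"ry": 0,"rz": 0,"x": 0,"y": 0.001,"z": 0.058,"fingers": 0},{"rx": 0,"ry": 0,"rz": 0,"x": 0,"y": 0.001,"z": 0.058,"fingers": 0},{"rx": 0,"ry": 0,"rz": 0,"x": 0,"y": 0.001,"z": 0.058,"fingers": 0},{"rx": 0,"ry": 0,"rz": 0,"x": 0,"y": 0.001,"z": 0.058,"fingers": 0},{"rx": 0,"ry": 0,"rz": 0,"x": 0,"y": 0.001,"z": 0.058,"fingers": 0},{"rx": 0,"ry": 0,"rz": 0,"x": 0,"y": 0.001,"z": 0.058,"fingers": 0}], squeeze=35)

```text
time: 44.52
ee_pos: [0.6369, -0.2249, 0.0741]
eef_rot: [0.994, -0.105, 0.001, 0.0]
ft_force: [-0.6, 0.7, 5.9]
width: 0.0238
```

```bash
python3 - <<'E'
from h import *
s=st()
a=np.radians(-25.6);u=np.array([np.cos(a),np.sin(a)]);v=np.array([-u[1],u[0]])
# tcp is ~5 behind mid; mid at local -10 -> tcp local -15
p=(np.array([518.8,-378.5])-15*u+41*v)/1000;print(p)
go([*p,.18],-25.6,s)
E
```

```text
t 44.52 p [ 0.6369 -0.2249  0.0741] q [ 9.945e-01 -1.050e-01  7.000e-04  1.000e-04] F [-0.6  0.7  5.9] w 0.0238
[ 0.52298803 -0.33504358]
cur yaw -12.1 -> shift [-0.0882  0.1316 -0.106 ] turn [-0.     -0.0002  0.0376] rows 3.0
```

drive_tool(plan=[{"rx": 0,"ry": 0,"rz": 0,"x": 0,"y": 0,"z": -0.05,"fingers": 0},{"rx": 0,"ry": 0,"rz": 0,"x": 0,"y": 0,"z": -0.106,"fingers": 0},{"rx": 0,"ry": 0,"rz": 0.01,"x": -0.06,"y": 0,"z": -0.106,"fingers": 0},{"rx": 0,"ry": 0,"rz": 0.03,"x": -0.0882,"y": 0.05,"z": -0.106,"fingers": 0},{"rx": 0,"ry": 0,"rz": 0.0376,"x": -0.0882,"y": 0.1,"z": -0.106,"fingers": 0},{"rx": 0,"ry": 0,"rz": 0.0376,"x": -0.0882,"y": 0.1316,"z": -0.106,"fingers": 0},{"rx": 0,"ry": 0,"rz": 0.0376,"x": -0.0882,"y": 0.1316,"z": -0.095,"fingers": 0},{"rx": 0,"ry": 0,"rz": 0.0376,"x": -0.0882,"y": 0.1316,"z": -0.085,"fingers": 0},{"rx": 0,"ry": 0,"rz": 0.0376,"x": -0.0882,"y": 0.1316,"z": -0.085,"fingers": 0}])

```text
time: 45.65
ee_pos: [0.5231, -0.3331, 0.1568]
eef_rot: [0.975, -0.22, -0.001, -0.001]
ft_force: [0.6, -0.4, -1.0]
width: 0.0242
```

```bash
python3 - <<'E'
from fit import *
s=st();c=cam('wrist','w24')
go([.523,-.335,.0785],-25.6,s)
E
```

```text
t 45.65 p [ 0.5231 -0.3331  0.1568] q [ 9.754e-01 -2.204e-01 -9.000e-04 -5.000e-04] F [ 0.6 -0.4 -1. ] w 0.0242
cur yaw -25.5 -> shift [0.0009 0.0018 0.0783] turn [-0.0001  0.0003  0.0004] rows 1.3
```

View pics/w24.png

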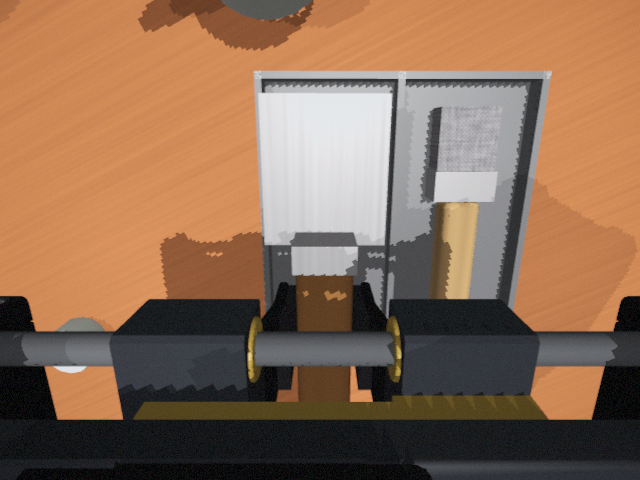

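The scraper is lined up over the left compartment. Lower and release.

drive_tool(plan=[{"rx": 0,"ry": 0,"rz": 0,"x": 0,"y": 0.001,"z": 0.035,"fingers": 0},{"rx": 0,"ry": 0,"rz": 0,"x": 0,"y": 0.001,"z": 0.065,"fingers": 0},{"rx": 0,"ry": 0,"rz": 0,"x": 0,"y": 0.001,"z": 0.078,"fingers": 0},{"rx": 0,"ry": 0,"rz": 0,"x": 0,"y": 0.001,"z": 0.078,"fingers": 0},{"rx": 0,"ry": 0,"rz": 0,"x": 0,"y": 0.001,"z": 0.078,"fingers": 0}])

```text
time: 46.32
ee_pos: [0.5229, -0.336, 0.0813]
eef_rot: [0.975, -0.221, 0.001, 0.0]
ft_force: [-0.3, -0.0, -1.3]
width: 0.0238
```

drive_tool(plan=[{"rx": 0,"ry": 0,"rz": 0,"x": 0,"y": 0,"z": 0.003,"fingers": 0},{"rx": 0,"ry": 0,"rz": 0,"x": 0,"y": 0,"z": 0.003,"fingers": 0},{"rx": 0,"ry": 0,"rz": 0,"x": 0,"y": 0,"z": 0.003,"fingers": 0.42},{"rx": 0,"ry": 0,"rz": 0,"x": 0,"y": 0,"z": 0.003,"fingers": 0.42},{"rx": 0,"ry": 0,"rz": 0,"x": 0,"y": 0,"z": 0.003,"fingers": 0.42},{"rx": 0,"ry": 0,"rz": 0,"x": 0,"y": 0,"z": -0.04,"fingers": 0.42},{"rx": 0,"ry": 0,"rz": 0,"x": 0,"y": 0,"z": -0.1,"fingers": 0.42},{"rx": 0,"ry": 0,"rz": 0,"x": -0.05,"y": 0,"z": -0.16,"fingers": 0.6},{"rx": 0,"ry": 0,"rz": 0,"x": -0.05,"y": 0,"z": -0.2,"fingers": 0.8},{"rx": 0,"ry": 0,"rz": 0,"x": -0.05,"y": 0,"z": -0.2,"fingers": 0.8},{"rx": 0,"ry": 0,"rz": 0,"x": -0.05,"y": 0,"z": -0.2,"fingers": 0.8}])

```text
time: 47.7
ee_pos: [0.4774, -0.3137, 0.2797]
eef_rot: [0.975, -0.221, -0.0, -0.0]
ft_force: [0.3, 0.9, -0.4]
width: 0.0662
```

```bash
python3 - <<'E'
from fit import *
s=st();c=cam('wrist','w25');W=cloud(c)
a=np.radians(-25.6);u=np.array([np.cos(a),np.sin(a)]);v=np.array([-u[1],u[0]])
P=W.reshape(-1,3);P=P[~np.isnan(P[:,0])];L=np.c_[(P[:,:2]-[.5188,-.3785])@np.c_[u,v],P[:,2]]
for nm,s0,lo in (('scraper',1,.0068),('brush',-1,.0068)):
    m=(abs(L[:,0])<.1)&(abs(L[:,1]-s0*.041)<.036)&(L[:,2]>lo)&(L[:,2]<.05)&(L[:,0]<.088)
    Q=L[m];print(nm,np.round(np.percentile(Q,[.5,50,99.5],axis=0)*1000,1).tolist(),rect(Q))
    for x in np.arange(-.08,.09,.02):
        k=abs(Q[:,0]-x)<.005
        if k.any():print(round(x,2),np.round(np.percentile(Q[k,2],90)*1000,1),np.round(np.percentile(Q[k,1],[3,97])*1000,1))
cam('side','side25');W2=cloud(cam('scene','scene25'))
P=box(W2,.58,.76,.1,.27,.054,.064);print('lid z',np.median(P[:,2]))
E
```

```text
t 47.7 p [ 0.4774 -0.3137  0.2797] q [ 9.753e-01 -2.211e-01 -0.000e+00 -3.000e-04] F [ 0.3  0.9 -0.4] w 0.0662
scraper [[-79.9, 14.4, 6.8], [24.2, 41.2, 8.7], [77.4, 67.5, 30.6]] ((-2.1, 41.0), 160, 54, 179.9, 6617)
-0.08 28.1 [30.6 51.5]
-0.06 28.6 [29.9 52.3]
-0.04 28.5 [30.1 52.1]
-0.02 28.4 [29.4 52.9]
0.0 28.4 [29.6 52.8]
0.02 30.0 [15.6 66. ]
0.04 8.7 [15.1 66.5]
0.06 8.7 [16.2 66. ]
0.08 8.4 [14.9 66. ]
brush [[-76.5, -56.5, 8.2], [21.8, -37.9, 24.7], [74.6, -21.5, 27.3]] ((-1.4, -40.2), 153, 36, 1.4, 5850)
-0.08 25.6 [-48.5 -30.3]
-0.06 26.4 [-49.8 -29.2]
-0.04 26.3 [-49.6 -29.1]
-0.02 26.4 [-49.5 -29. ]
0.0 26.4 [-49.2 -28.8]
0.02 26.3 [-55.7 -21.8]
0.04 26.2 [-56.1 -21.6]
0.06 24.6 [-55.2 -22.3]
0.08 21.6 [-51.5 -51.5]
lid z 0.06154434438354606
```

View pics/w25.png

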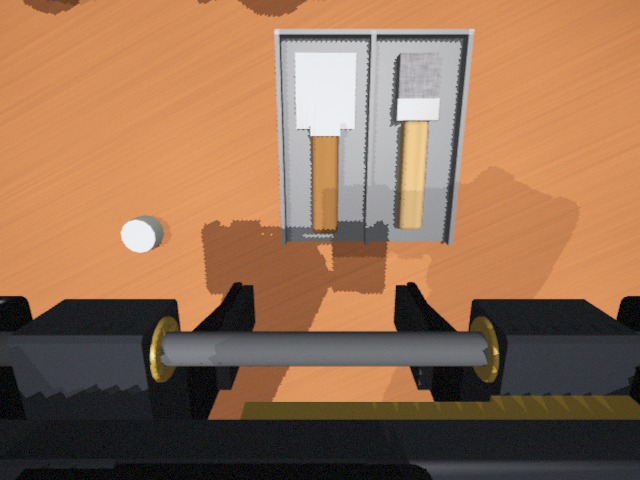

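View pics/scene25.png

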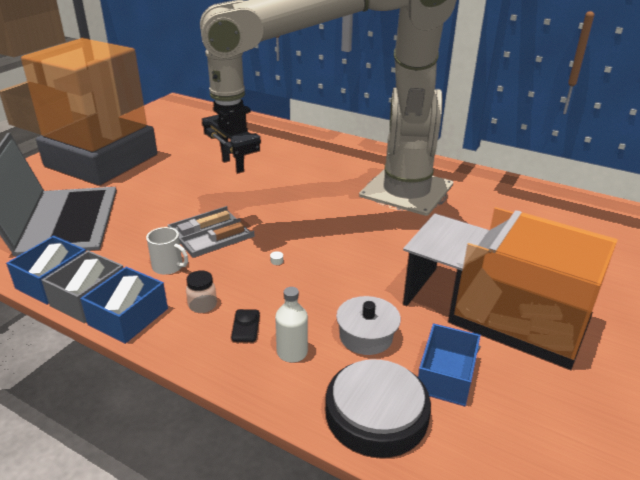

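View pics/side25.png

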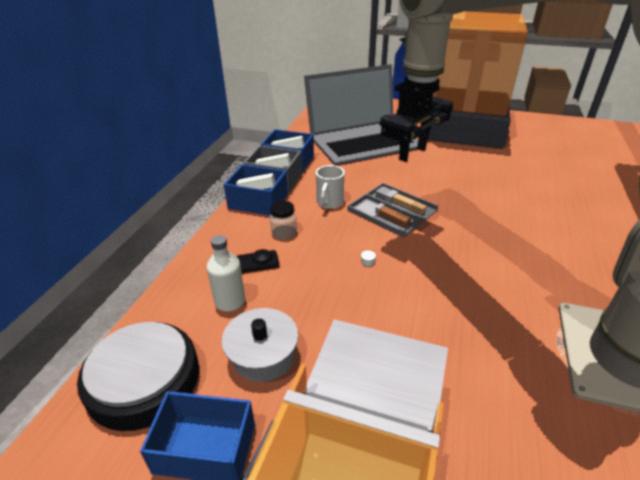

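Both tools lie flat with their handles at the open end. Before handing in, I'll compare the flap and the other things with the first pictures.

```bash
python3 - <<'E'
from fit import *
S0=np.load('c0.npz')
for n in ('scene','side'):
    W=cloud(cam(n,n+'26'))
    for l,b in dict(flap=(.36,.53,.335,.392,.155,.235),gear=(.51,.57,-.17,-.11,.01,.03),mouse=(.72,.85,-.12,.02,.01,.04),jar=(.73,.82,-.24,-.14,.02,.09),mug=(.65,.76,-.43,-.29,.02,.1),spray=(.74,.85,.04,.14,.02,.18),hex=(.57,.64,.31,.43,.004,.015)).items():
        A,B=box(S0[n],*b),box(W,*b)
        print(n,l,len(A),len(B),np.round((B.mean(0)-A.mean(0))*1000,1) if len(A) and len(B) else '')
st();workorder.close_job()
E
```

```text
scene flap 608 605 [-0.5 -0.3 -0.4]
scene gear 124 126 [ 0.2 -0.4  0.1]
scene mouse 895 790 [ 9.1 -1.4  0.5]
scene jar 959 951 [-0.  -0.2  0.2]
scene mug 1303 1300 [-0.1  0.3  0. ]
scene spray 1769 1782 [-0.1 -0.  -0.4]
scene hex 318 340 [-0.4  0.7  0. ]
side flap 1633 1639 [ 0. -0.  0.]
side gear 151 155 [-0.1  0.2 -0.4]
side mouse 831 681 [ 9.8 -4.2  0.5]
side jar 793 789 [ 0.1 -0.1 -0.1]
side mug 987 985 [-0.1 -0.1 -0.1]
side spray 1859 1857 [-0. -0.  0.]
side hex 346 342 [0.  0.1 0.1]
t 47.95 p [ 0.477  -0.3141  0.2792] q [ 9.752e-01 -2.215e-01 -8.000e-04  2.000e-04] F [-0.3 -0.3 -0.8] w 0.069
the job is handed in; nothing more can be done
```

```bash
python3 - <<'E'
import cv2,numpy as np
for n,(a,b,c,d) in {'side':(245,275,240,268),'scene':(308,345,228,262)}.items():
    A,B=[cv2.imread(f'pics/{n}{k}.png',0)[a:b,c:d]<50 for k in ('2','26')]
    print(n,[np.round(np.argwhere(x).mean(0),2) for x in (A,B)],A.sum(),B.sum())
E
```

```text
side [array([16.58, 13.95]), array([16.61, 13.84])] 487 472
scene [array([18.11, 17.69]), array([18.16, 17.82])] 661 645
```

The bench is closed down and the job is handed in at about 48 s of the 210 s allowed. No verdict came back.

- **Lid:** It went on first. Its disc's top reads 60 to 61.5 mm above the bench (60 expected) and it slopes less than 0.4%, so it is seated and level. Its height was unchanged after the tools were placed.
- **Failed prints:** All four were there. I posted each through the flap, and all four show inside the box. The flap reads within 0.5 mm of its shut position in both fixed cameras.
- **Tools:** The scraper is in the +y compartment and the brush in the -y one. Both lie flat within 1.5° of the tray's axis, with their handles at the open end.
- **Other things:** The gear, jar, mug, spray and hex key are within 1 mm of where they started. I did not measure the stock bin.

One check disagreed: the mouse first seemed to have moved about 9 mm. The measuring area had also taken in the edge of the lid before I moved it. After handing in, I compared the mouse's outline in the pictures, and it agrees to about 0.1 pixel, so the mouse did not move.

I saw no sign that any print or tool had been knocked aside during the run.

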